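Click-test the pop-seal jars and bin the duds

TASK

Test every pop-seal jar by pressing the button on its lid all the way down once and letting go: if the button stays down the jar is sound and is left standing on the table with its button down; if it comes back up, set the jar in the reject tray. When every jar is tested and all the duds are together in the tray, carry the tray by its grip to the waste caddy, tip the duds into it, and set the tray back down flat on the table.

Things in the scene. Friction and masses are not known exactly. Their poses are not given: they have to be found in the camera images.
- jar_1: one of up to six identical pop-seal jars (absent ones read None): white round body 46 mm across, grey lid 48 mm across from 60 to 72 mm up, and in the middle of the lid a black push button, 28 mm across, that stands 13 mm above the lid when out; about 60 g. Origin: centre of the underside; z up along the jar. Stands on the table at the start
- jar_1_mid (a point): point on the jar's axis 37 mm above its underside
- jar_1_button (a joint): how far its button is pushed in (m): 0 never pressed, 0.011 at the stop. A sound one needs 5 to 6 N, snaps over past half way and stays beyond 0.006, mostly at 0.009; a faulty one goes down at 3 to 4 N and, let go, rises in half a second but, being worn, only to about 0.004. Pressed less than half way it proves nothing: press to the stop. Only this tells them apart; at least one jar is faulty, at least one sound
- jar_2: one of up to six identical pop-seal jars (absent ones read None): white round body 46 mm across, grey lid 48 mm across from 60 to 72 mm up, and in the middle of the lid a black push button, 28 mm across, that stands 13 mm above the lid when out; about 60 g. Origin: centre of the underside; z up along the jar. Stands on the table at the start
- jar_2_mid (a point): point on the jar's axis 37 mm above its underside
- jar_2_button (a joint): how far its button is pushed in (m): 0 never pressed, 0.011 at the stop. A sound one needs 5 to 6 N, snaps over past half way and stays beyond 0.006, mostly at 0.009; a faulty one goes down at 3 to 4 N and, let go, rises in half a second but, being worn, only to about 0.004. Pressed less than half way it proves nothing: press to the stop. Only this tells them apart; at least one jar is faulty, at least one sound
- jar_3: one of up to six identical pop-seal jars (absent ones read None): white round body 46 mm across, grey lid 48 mm across from 60 to 72 mm up, and in the middle of the lid a black push button, 28 mm across, that stands 13 mm above the lid when out; about 60 g. Origin: centre of the underside; z up along the jar. Stands on the table at the start
- jar_3_mid (a point): point on the jar's axis 37 mm above its underside
- jar_3_button (a joint): how far its button is pushed in (m): 0 never pressed, 0.011 at the stop. A sound one needs 5 to 6 N, snaps over past half way and stays beyond 0.006, mostly at 0.009; a faulty one goes down at 3 to 4 N and, let go, rises in half a second but, being worn, only to about 0.004. Pressed less than half way it proves nothing: press to the stop. Only this tells them apart; at least one jar is faulty, at least one sound
- jar_4: one of up to six identical pop-seal jars (absent ones read None): white round body 46 mm across, grey lid 48 mm across from 60 to 72 mm up, and in the middle of the lid a black push button, 28 mm across, that stands 13 mm above the lid when out; about 60 g. Origin: centre of the underside; z up along the jar. Stands on the table at the start
- jar_4_mid (a point): point on the jar's axis 37 mm above its underside
- jar_4_button (a joint): how far its button is pushed in (m): 0 never pressed, 0.011 at the stop. A sound one needs 5 to 6 N, snaps over past half way and stays beyond 0.006, mostly at 0.009; a faulty one goes down at 3 to 4 N and, let go, rises in half a second but, being worn, only to about 0.004. Pressed less than half way it proves nothing: press to the stop. Only this tells them apart; at least one jar is faulty, at least one sound
- jar_5: one of up to six identical pop-seal jars (absent ones read None): white round body 46 mm across, grey lid 48 mm across from 60 to 72 mm up, and in the middle of the lid a black push button, 28 mm across, that stands 13 mm above the lid when out; about 60 g. Origin: centre of the underside; z up along the jar. Stands on the table at the start
- jar_5_mid (a point): point on the jar's axis 37 mm above its underside
- jar_5_button (a joint): how far its button is pushed in (m): 0 never pressed, 0.011 at the stop. A sound one needs 5 to 6 N, snaps over past half way and stays beyond 0.006, mostly at 0.009; a faulty one goes down at 3 to 4 N and, let go, rises in half a second but, being worn, only to about 0.004. Pressed less than half way it proves nothing: press to the stop. Only this tells them apart; at least one jar is faulty, at least one sound
- jar_6: one of up to six identical pop-seal jars (absent ones read None): white round body 46 mm across, grey lid 48 mm across from 60 to 72 mm up, and in the middle of the lid a black push button, 28 mm across, that stands 13 mm above the lid when out; about 60 g. Origin: centre of the underside; z up along the jar. Stands on the table at the start
- jar_6_mid (a point): point on the jar's axis 37 mm above its underside
- jar_6_button (a joint): how far its button is pushed in (m): 0 never pressed, 0.011 at the stop. A sound one needs 5 to 6 N, snaps over past half way and stays beyond 0.006, mostly at 0.009; a faulty one goes down at 3 to 4 N and, let go, rises in half a second but, being worn, only to about 0.004. Pressed less than half way it proves nothing: press to the stop. Only this tells them apart; at least one jar is faulty, at least one sound
- tray: loose metal reject tray, 160 g: 130 mm along x, 178 mm along y, floor 5 mm thick, walls 4 mm thick and 30 mm high at both sides and the back (+x); the front (-x) is open, without lip. Black upright grip plate behind the back wall: 14 mm thick (x), 60 mm wide (y), 90 mm high. Origin: centre of the underside; z up. Room for three jars standing along y, 54 mm apart
- tray_grip (a point): point in the tray's grip plate, 72 mm behind the tray's origin (+x), 70 mm above its underside: pinch it here across its 14 mm
- tray_mouth (a point): middle of the tray's open front edge, on the floor, 65 mm in front of the origin (-x)
- bin: the waste caddy: fixed open-topped grey plastic box, 180 mm along its x, 240 mm along its y, 120 mm high, walls and floor 5 mm. Origin: centre of its underside

How it is judged:
On the way, in this order (a step that is already met when the one before it is completed fails the run):
1. every jar has been clicked: the sound ones stand on the table with the button down, the duds are all in the tray ((((value of joint jar_1_button above 0.0055 m and height (world z) of jar_1 below 0.003 m and angle between jar_1's own z axis and vertical below 0.15 rad) and contact force between the fingers and jar_1 below 0.05 N) or (value of joint jar_1_button between 0.0015 and 0.0055 m and x of jar_1_mid in the frame of tray between -0.065 and 0.065 m and y of jar_1_mid in the frame of tray between -0.089 and 0.089 m and z of jar_1_mid in the frame of tray between 0.015 and 0.07 m)) and (((value of joint jar_2_button above 0.0055 m and height (world z) of jar_2 below 0.003 m and angle between jar_2's own z axis and vertical below 0.15 rad) and contact force between the fingers and jar_2 below 0.05 N) or (value of joint jar_2_button between 0.0015 and 0.0055 m and x of jar_2_mid in the frame of tray between -0.065 and 0.065 m and y of jar_2_mid in the frame of tray between -0.089 and 0.089 m and z of jar_2_mid in the frame of tray between 0.015 and 0.07 m)) and (((value of joint jar_3_button above 0.0055 m and height (world z) of jar_3 below 0.003 m and angle between jar_3's own z axis and vertical below 0.15 rad) and contact force between the fingers and jar_3 below 0.05 N) or (value of joint jar_3_button between 0.0015 and 0.0055 m and x of jar_3_mid in the frame of tray between -0.065 and 0.065 m and y of jar_3_mid in the frame of tray between -0.089 and 0.089 m and z of jar_3_mid in the frame of tray between 0.015 and 0.07 m)) and (((value of joint jar_4_button above 0.0055 m and height (world z) of jar_4 below 0.003 m and angle between jar_4's own z axis and vertical below 0.15 rad) and contact force between the fingers and jar_4 below 0.05 N) or (value of joint jar_4_button between 0.0015 and 0.0055 m and x of jar_4_mid in the frame of tray between -0.065 and 0.065 m and y of jar_4_mid in the frame of tray between -0.089 and 0.089 m and z of jar_4_mid in the frame of tray between 0.015 and 0.07 m)) and (((value of joint jar_5_button above 0.0055 m and height (world z) of jar_5 below 0.003 m and angle between jar_5's own z axis and vertical below 0.15 rad) and contact force between the fingers and jar_5 below 0.05 N) or (value of joint jar_5_button between 0.0015 and 0.0055 m and x of jar_5_mid in the frame of tray between -0.065 and 0.065 m and y of jar_5_mid in the frame of tray between -0.089 and 0.089 m and z of jar_5_mid in the frame of tray between 0.015 and 0.07 m)) and (((value of joint jar_6_button above 0.0055 m and height (world z) of jar_6 below 0.003 m and angle between jar_6's own z axis and vertical below 0.15 rad) and contact force between the fingers and jar_6 below 0.05 N) or (value of joint jar_6_button between 0.0015 and 0.0055 m and x of jar_6_mid in the frame of tray between -0.065 and 0.065 m and y of jar_6_mid in the frame of tray between -0.089 and 0.089 m and z of jar_6_mid in the frame of tray between 0.015 and 0.07 m)) and angle between tray's own z axis and vertical below 0.2 rad), for 0.6 s.
2. the tray is tipped over the caddy (angle between tray's own z axis and vertical above 0.25 rad and horizontal distance between tray_mouth and bin below 0.13 m and height (world z) of tray_mouth above 0.08 m), for 0.05 s.
3. all the duds are in the caddy (((value of joint jar_1_button above 0.0055 m and height (world z) of jar_1 below 0.003 m and angle between jar_1's own z axis and vertical below 0.15 rad) or (value of joint jar_1_button below 0.0078 m and x of jar_1_mid in the frame of bin between -0.088 and 0.088 m and y of jar_1_mid in the frame of bin between -0.118 and 0.118 m and z of jar_1_mid in the frame of bin between 0.005 and 0.115 m)) and ((value of joint jar_2_button above 0.0055 m and height (world z) of jar_2 below 0.003 m and angle between jar_2's own z axis and vertical below 0.15 rad) or (value of joint jar_2_button below 0.0078 m and x of jar_2_mid in the frame of bin between -0.088 and 0.088 m and y of jar_2_mid in the frame of bin between -0.118 and 0.118 m and z of jar_2_mid in the frame of bin between 0.005 and 0.115 m)) and ((value of joint jar_3_button above 0.0055 m and height (world z) of jar_3 below 0.003 m and angle between jar_3's own z axis and vertical below 0.15 rad) or (value of joint jar_3_button below 0.0078 m and x of jar_3_mid in the frame of bin between -0.088 and 0.088 m and y of jar_3_mid in the frame of bin between -0.118 and 0.118 m and z of jar_3_mid in the frame of bin between 0.005 and 0.115 m)) and ((value of joint jar_4_button above 0.0055 m and height (world z) of jar_4 below 0.003 m and angle between jar_4's own z axis and vertical below 0.15 rad) or (value of joint jar_4_button below 0.0078 m and x of jar_4_mid in the frame of bin between -0.088 and 0.088 m and y of jar_4_mid in the frame of bin between -0.118 and 0.118 m and z of jar_4_mid in the frame of bin between 0.005 and 0.115 m)) and ((value of joint jar_5_button above 0.0055 m and height (world z) of jar_5 below 0.003 m and angle between jar_5's own z axis and vertical below 0.15 rad) or (value of joint jar_5_button below 0.0078 m and x of jar_5_mid in the frame of bin between -0.088 and 0.088 m and y of jar_5_mid in the frame of bin between -0.118 and 0.118 m and z of jar_5_mid in the frame of bin between 0.005 and 0.115 m)) and ((value of joint jar_6_button above 0.0055 m and height (world z) of jar_6 below 0.003 m and angle between jar_6's own z axis and vertical below 0.15 rad) or (value of joint jar_6_button below 0.0078 m and x of jar_6_mid in the frame of bin between -0.088 and 0.088 m and y of jar_6_mid in the frame of bin between -0.118 and 0.118 m and z of jar_6_mid in the frame of bin between 0.005 and 0.115 m))), for 0.2 s.
At the end, for the whole second after the job is handed in: Jars whose button latched stand on the table, upright within 0.15 rad, button in over 5.5 mm; the others (button not latched) lie in the caddy below its rim; the tray lies flat on the table (within 0.08 rad, underside under 4 mm), at rest (all of step 3 and angle between tray's own z axis and vertical below 0.08 rad and height (world z) of tray below 0.004 m and linear speed of tray below 0.03 m/s); the robot touches nothing.
Of jar_1, jar_3, jar_4, jar_6 only 2 to 4 are there at a start; the rules pass over those that are not, and their reading is None.
At some moment in a run one of jar_1, jar_2, jar_3, jar_4, jar_5, jar_6, tray may be knocked a few centimetres aside while the robot is not near it.
It also fails if it takes over 208 s, if anything falls off the work surface, if the arm or the gripper's body presses on something with over 40 N, if the wrist force passes 120 N, or if a joint passes its speed limit or range.

ROBOT

A 6-joint arm with a two-finger parallel gripper is mounted at the origin on a cart in front of the work surface, level with it; the furniture and walls round the work are solid. World frame = base frame: x ahead of the robot, y to its left, z up, the work surface at z = 0. Lengths are in m, angles in rad, forces in N, time in s.
With the tool pointing down it reaches from about 0.25 to 0.725 m from the base axis. Payload 4 kg.
Tool frame: the origin (TCP) lies midway between the tips of the shut fingers; the grasp point (between the pads) lies bot.tcp_to_grasp behind it (bot.tcp_to_grasp is the distance from the TCP to the grasp point, in m); z points along the fingers, y is the line along which they close (so a half turn about z gives the same grasp; the last joint's range is limited). The gripper opens to 85 mm and grips with 20 to 120 N. Pads are 22 mm wide; open, the fingers measure 114 mm over their backs; the gripper's body (76 mm by 85 mm) begins 54 mm behind the grasp point. The pads swing forward as they close: fully open they stand 13 mm farther back than shut.
Start: joints at [0, 0.241, 0.005, 1.335, 0, 1.571], TCP at [0.5, -0, 0.231] pointing down, gripper open.
Joint ranges: [-2.72, 2.72], [-1.05, 1.87], [-1.09, 1.28], [-1.99, 2.15], [-1.42, 1.44], [-3.14, 3.14]. Speed limits (rad/s): [2.79, 2.79, 3.14, 3.14, 3.14, 3.14].

INTERFACE

Orientations are given as a unit quaternion [x, y, z, w].
In Python, from workcell import readout, camera, bot gives the robot as it stands. The module is installed in compiled form; this text tells all that it offers.
- The arm moves only by the tool jog_arm, never from a script. Its argument "motion" is a list of rows, each an object of numbers: "x", "y", "z": the shift along the tool's x, y, z in mm; "spin": the turn about the tool's z in degrees; "fingers": the closure, from -1 (fully open) to 1 (shut). A call has 1 to 8 rows; each row is the pose to reach, as a shift and turn from the pose commanded when the call began, along the tool's axes at that moment; what a row does not reach only later rows make up. A row lasts 1/8 s, in which the tool goes at most 62.5 mm and 10.7 degrees, less where a joint would pass 70% of its speed; a pose out of reach is approached as far as the arm can. A call with a gripper value outside its range is refused whole. The fingers move at their own pace and stop on an object; the grip force is fixed at half the most. Time passes only in rows, so rows that repeat a pose let the fingers close. It gives the time, the measured TCP pose, the force, the opening and the grip force at its end, in the units of the state.
- readout.get_obs(): the state, without advancing time (a new reading comes with each control period).
- camera(name): name is "scene" or "side" or "wrist"; returns a dict with "pixels" (384x512x3 uint8, red, green, blue), "K" (3x3 intrinsics, pixels), "rvec" (rotation vector, rad) and "tvec" (3), from world to camera coordinates, as OpenCV has them. Camera axes: x right, y down, z forward; pixel columns grow to the right and rows downward; lengths in m; the calibration is good to about 2 mm. The wrist camera is an equidistant fisheye: a pixel r from the principal point sees the ray r / f radians off the axis. A picture is of the moment at which its call begins. There is no depth.
- bot.job_done(): hands the job in; it is judged then, once.
The state is a dict: "clock": time; "joint_pos": joint angles; "joint_vel": joint speeds; "tau": joint torques, N m; "eef_pos": TCP position; "tool_rot": TCP orientation; "ft_force": force on the tool from outside, world axes, zero at the start; "ft_torque": the same for the moment, N m; "grip_width": finger opening in m; "grasp_force": force on a finger pad.
Only numpy, scipy, OpenCV 4.12 (cv2) and the standard library are available. Lean on these libraries where they do the work, as an engineer would, in place of code of your own. Each camera call takes 0.05 s, during which the arm holds its last target. There are 200 camera calls.

## Working session

There is one attempt and no reset: what is moved stays moved. The work goes in short steps, Python scripts to look and compute and a tool call to move; the robot and the scene stay as the last step left them, time stands still between calls to the robot, and variables do not carry over. Pictures are saved under pics/ and viewed, at most 14 in all, crops included, and the job is handed in when it is done.

Besides the shell and the picture viewer there is one more tool, called as name(argument=value, ...), one argument or row to a line, values as JSON. jog_arm: Moves the arm, as the interface text tells. Its arguments: {"type":"object","properties":{"motion":{"type":"array"}},"required":["motion"]}

```bash
mkdir -p pics
cat > h.py <<'E'
import numpy as np, cv2
from workcell import readout, camera, bot
def grab(n,save=None):
    c=camera(n)
    if save: cv2.imwrite('pics/'+save,c['pixels'][:,:,::-1])
    return c
def ray(c,uv,fish=False):
    K=c['K'];R=cv2.Rodrigues(np.array(c['rvec'],float))[0];t=np.array(c['tvec'],float).reshape(3)
    x=(uv[0]-K[0,2])/K[0,0];y=(uv[1]-K[1,2])/K[1,1]
    if fish:
        th=np.hypot(x,y);s=np.sin(th)/max(th,1e-9);d=np.array([x*s,y*s,np.cos(th)])
    else: d=np.array([x,y,1.])
    return -R.T@t,R.T@d
def onz(c,uv,z,fish=False):
    o,d=ray(c,uv,fish);return o+d*(z-o[2])/d[2]
E
python3 - <<'E'
from h import *
a=grab('scene','s0.png');b=grab('side','d0.png');w=grab('wrist','w0.png')
cv2.imwrite('pics/all0.png',cv2.resize(np.hstack([a['pixels'],b['pixels']])[:,:,::-1],(800,300)))
for c in (a,b,w): print(ray(c,(256,192))[0].round(3),c['K'].tolist())
o=readout.get_obs();print({k:np.round(v,3).tolist() for k,v in o.items()},bot.tcp_to_grasp)
E
```

```text
[0.149 0.935 0.594] [[370.689177407065, 0.0, 251.44725105919932], [0.0, 370.689177407065, 194.38578505196435], [0.0, 0.0, 1.0]]
[0.429 1.046 0.702] [[461.0371218726756, 0.0, 254.38965584041756], [0.0, 461.0371218726756, 195.45218222737097], [0.0, 0.0, 1.0]]
[0.5   0.073 0.373] [[297.3186396354542, 0.0, 257.33969555908965], [0.0, 297.3186396354542, 189.63403133085617], [0.0, 0.0, 1.0]]
{'clock': 0.15, 'joint_pos': [-0.0, 0.241, 0.004, 1.335, -0.0, 1.571], 'joint_vel': [-0.001, -0.001, 0.005, -0.002, -0.0, -0.002], 'tau': [-0.002, -37.263, 25.264, 0.012, -0.0, 0.0], 'eef_pos': [0.5, -0.0, 0.231], 'tool_rot': [0.707, 0.707, -0.001, -0.001], 'ft_force': [-0.29, 0.376, 1.031], 'ft_torque': [-0.009, 0.024, 0.012], 'grasp_force': 0.0, 'grip_width': 0.086} 0.0187
```

View pics/s0.png

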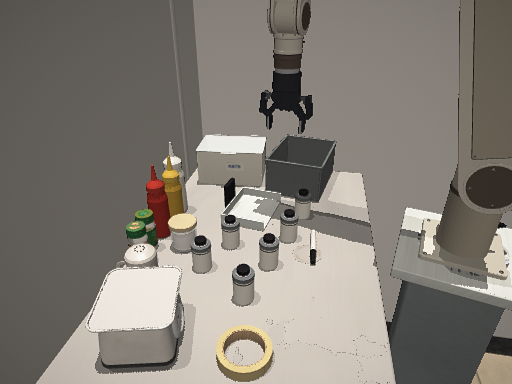

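View pics/d0.png

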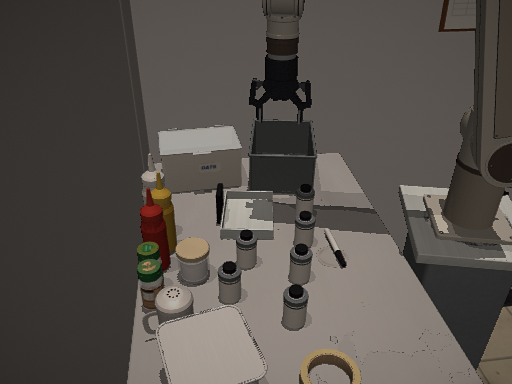

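View pics/w0.png

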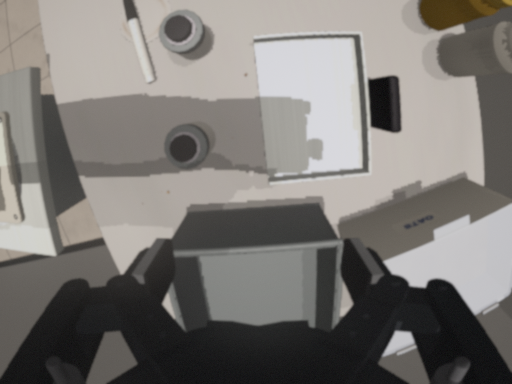

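Six jars stand in two rows (side view columns 229–306), the tray is right of centre in the wrist view, and the caddy lies at the image bottom. The tool axes map as tool x = world y and tool y = world x. Next I measure positions.

Run:
```python
from h import *
res={}
cs={n:grab(n) for n in('scene','side')}
def blobs(c,box):
    im=c['pixels'].astype(int);m=(im.max(2)<45).astype(np.uint8)
    x0,y0,x1,y1=box;mm=np.zeros_like(m);mm[y0:y1,x0:x1]=m[y0:y1,x0:x1]
    n,l,s,ct=cv2.connectedComponentsWithStats(mm)
    return [(ct[i],s[i]) for i in range(1,n) if 30<s[i,4]<500]
for n,box in(('scene',(190,170,325,300)),('side',(200,175,330,310))):
    for ct,s in blobs(cs[n],box): print(n,ct.round(1),s.tolist(),onz(cs[n],ct,0.079).round(3))
c=cs['side']
print('tray side corners z.03',[onz(c,p,0.03).round(3).tolist() for p in((273,193),(274,237),(221,237),(224,193))])
print('bin rim z.12',[onz(c,p,0.12).round(3).tolist() for p in((251,152),(315,152),(313,123),(253,123))])
w=grab('wrist')
print('tray wrist z.03',[onz(w,p,0.03,1).round(3).tolist() for p in((361,33),(369,174))])
print('front corners floor',[onz(w,p,0.03,1).round(3).tolist() for p in((254,37),(271,183))])
print('grip top z.09',[onz(w,p,0.09,1).round(3).tolist() for p in((385,77),(398,77),(400,131),(388,131))])
print('bin rim',[onz(w,p,0.12,1).round(3).tolist() for p in((188,206),(322,203),(340,243),(174,250))])
print('white box z.1',onz(w,(345,240),0.1,1).round(3), 'bottle',onz(w,(445,60),.1,1).round(3))
```

```text
scene [229.2 190.6] [224, 178, 11, 29, 216] [0.622 0.11  0.079]
scene [303.2 191.9] [299, 189, 10, 7, 60] [0.425 0.026 0.079]
scene [289.  212.8] [284, 209, 11, 8, 68] [0.422 0.15  0.079]
scene [229.6 218.7] [225, 215, 10, 9, 73] [0.549 0.242 0.079]
scene [268.7 238. ] [263, 234, 12, 9, 91] [0.425 0.276 0.079]
scene [200.  240.2] [195, 236, 11, 10, 90] [0.567 0.353 0.079]
scene [312.3 255.8] [310, 249, 6, 15, 73] [0.312 0.296 0.079]
scene [242.9 269.4] [237, 264, 13, 12, 123] [0.43  0.402 0.079]
side [219.  201.4] [216, 183, 7, 41, 232] [0.633 0.122 0.079]
side [305.  215.5] [300, 211, 11, 10, 98] [0.421 0.153 0.079]
side [304.2 224.8] [295, 220, 20, 9, 66] [0.422 0.19  0.079]
side [246.  234.8] [240, 230, 13, 11, 120] [0.548 0.245 0.079]
side [245.4 245.1] [236, 240, 21, 10, 72] [0.544 0.281 0.079]
side [301.  249.2] [295, 244, 13, 12, 129] [0.425 0.279 0.079]
side [299.7 259.4] [290, 253, 22, 10, 73] [0.427 0.312 0.079]
side [228.9 267.3] [222, 261, 14, 13, 141] [0.567 0.355 0.079]
side [229.4 278.7] [218, 274, 23, 9, 79] [0.56  0.388 0.079]
side [295.6 291.1] [289, 284, 15, 15, 167] [0.43  0.404 0.079]
side [294.2 303.6] [284, 297, 24, 12, 92] [0.431 0.437 0.079]
tray side corners z.03 [[0.511, -0.012, 0.03], [0.49, 0.181, 0.03], [0.615, 0.198, 0.03], [0.643, 0.006, 0.03]]
bin rim z.12 [[0.58, -0.071, 0.12], [0.406, -0.095, 0.12], [0.416, -0.291, 0.12], [0.6, -0.265, 0.12]]
tray wrist z.03 [[0.622, 0.163, 0.03], [0.638, -0.009, 0.03]]
front corners floor [[0.496, 0.151, 0.03], [0.516, -0.021, 0.03]]
grip top z.09 [[0.626, 0.105, 0.09], [0.641, 0.106, 0.09], [0.646, 0.051, 0.09], [0.632, 0.05, 0.09]]
bin rim [[0.436, -0.019, 0.12], [0.559, -0.016, 0.12], [0.58, -0.057, 0.12], [0.417, -0.065, 0.12]]
white box z.1 [ 0.592 -0.064  0.1  ] bottle [0.694 0.131 0.1  ]
```

jog_arm(
  motion=[
    {"x": 14, "y": -38, "z": 20, "fingers": 1},
    {"x": 28, "y": -76, "z": 60, "fingers": 1},
    {"x": 28, "y": -76, "z": 110, "fingers": 1},
    {"x": 28, "y": -76, "z": 134, "fingers": 1},
    {"x": 28, "y": -76, "z": 134, "fingers": 1},
    {"x": 28, "y": -76, "z": 134, "fingers": 1},
  ],
)

```text
validation failed for argument at $.mo...
```

Run:
```python
from h import *
s=grab('scene');d=grab('side')
f=lambda c,x,y:cv2.resize(c['pixels'][y:y+150,x:x+150,::-1],(600,600),interpolation=2)[:,100:500]
cv2.imwrite('pics/p1.png',np.hstack([f(s,225,100),f(d,230,100)]))
o=readout.get_obs();print(o['eef_pos'],o['ft_force'],o['grip_width'])
```

```text
[4.99896566e-01 6.30900165e-06 2.31164548e-01] [-0.93283378 -0.48822032 -0.17724417] 0.08559149038647297
```

View pics/p1.png

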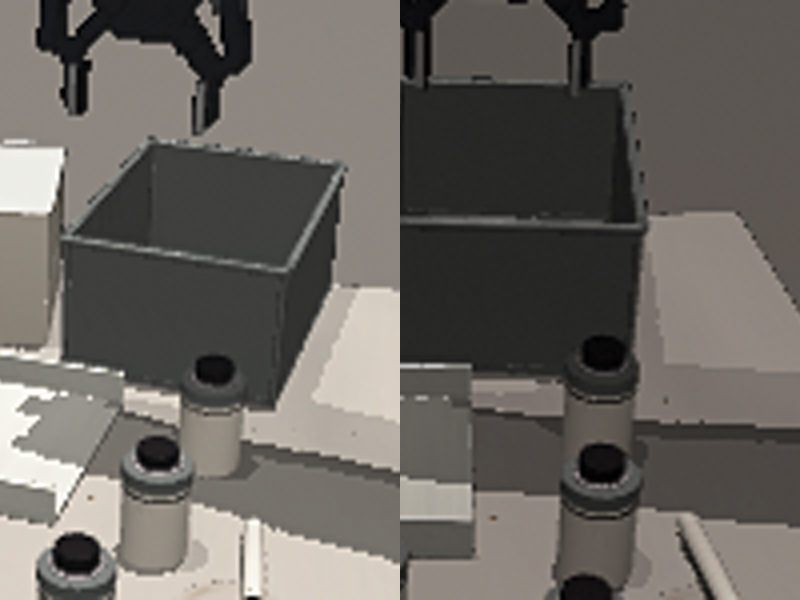

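The move was refused, so the arm is still up and the picture shows jars A and B and the caddy unchanged. I'll give every key in each row.

jog_arm(
  motion=[
    {"x": 14, "y": -38, "z": 20, "spin": 0, "fingers": 1},
    {"x": 28, "y": -76, "z": 60, "spin": 0, "fingers": 1},
    {"x": 28, "y": -76, "z": 110, "spin": 0, "fingers": 1},
    {"x": 28, "y": -76, "z": 134, "spin": 0, "fingers": 1},
    {"x": 28, "y": -76, "z": 134, "spin": 0, "fingers": 1},
    {"x": 28, "y": -76, "z": 134, "spin": 0, "fingers": 1},
  ],
)

```text
clock: 1.15
eef_pos: [0.425, 0.0281, 0.0983]
tool_rot: [0.707, 0.707, 0.001, 0.001]
ft_force: [0.8, 0.1, 0.3]
grip_width: -0.0001
grasp_force: 0.0
```

jog_arm(
  motion=[
    {"x": 0, "y": 0, "z": 12, "spin": 0, "fingers": 1},
    {"x": 0, "y": 0, "z": 20, "spin": 0, "fingers": 1},
    {"x": 0, "y": 0, "z": 25, "spin": 0, "fingers": 1},
    {"x": 0, "y": 0, "z": 25, "spin": 0, "fingers": 1},
  ],
)

```text
clock: 1.65
eef_pos: [0.426, 0.0281, 0.074]
tool_rot: [0.707, 0.707, 0.002, 0.001]
ft_force: [-0.4, -0.8, 11.7]
grip_width: 0.0001
grasp_force: 6.0
```

jog_arm(
  motion=[
    {"x": 0, "y": 0, "z": -6, "spin": 0, "fingers": 1},
    {"x": 0, "y": 0, "z": -6, "spin": 0, "fingers": 1},
    {"x": 0, "y": 0, "z": -6, "spin": 0, "fingers": 1},
    {"x": 0, "y": 0, "z": -6, "spin": 0, "fingers": 1},
    {"x": 0, "y": 0, "z": -6, "spin": 0, "fingers": 1},
    {"x": 0, "y": 0, "z": -6, "spin": 0, "fingers": 1},
  ],
)

```text
clock: 2.4
eef_pos: [0.424, 0.028, 0.0782]
tool_rot: [0.707, 0.707, -0.0, -0.0]
ft_force: [0.5, -0.4, 1.2]
grip_width: 0.0001
grasp_force: 1.0
```

jog_arm(
  motion=[
    {"x": 0, "y": 0, "z": -30, "spin": 0, "fingers": 1},
    {"x": 40, "y": -2, "z": -40, "spin": 0, "fingers": 1},
    {"x": 82, "y": -3, "z": -40, "spin": 0, "fingers": 1},
    {"x": 124, "y": -3, "z": -40, "spin": 0, "fingers": 1},
    {"x": 124, "y": -3, "z": -19, "spin": 0, "fingers": 1},
    {"x": 124, "y": -3, "z": -19, "spin": 0, "fingers": 1},
  ],
)

```text
clock: 3.15
eef_pos: [0.4186, 0.1517, 0.0955]
tool_rot: [0.707, 0.708, -0.003, -0.001]
ft_force: [-0.2, 0.6, 0.2]
grip_width: -0.0003
grasp_force: 0.0
```

Run:
```python
from h import *
s=grab('scene');d=grab('side')
f=lambda c,x,y:cv2.resize(c['pixels'][y:y+60,x:x+60,::-1],(400,400),interpolation=2)
cv2.imwrite('pics/p2.png',np.hstack([f(s,275,170),f(d,276,175)]))
```

```text
(no output)
```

View pics/p2.png

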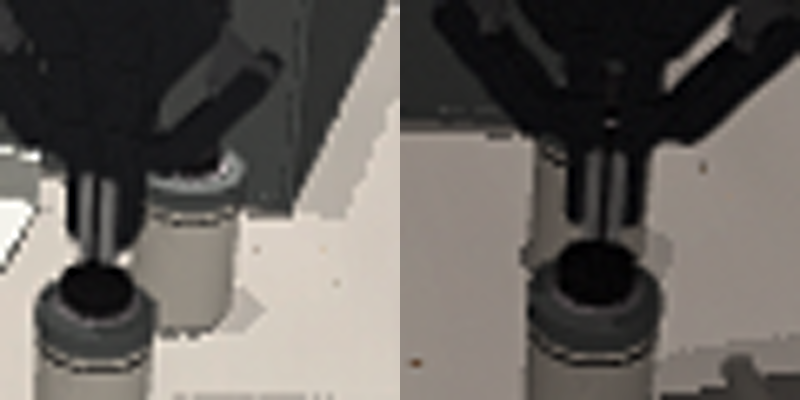

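Here the gripper hides part of jar A's button at about (205,165), so I can't read it yet. I'll press B and compare the forces.

jog_arm(
  motion=[
    {"x": 0, "y": 0, "z": 12, "spin": 0, "fingers": 1},
    {"x": 0, "y": 0, "z": 20, "spin": 0, "fingers": 1},
    {"x": 0, "y": 0, "z": 25, "spin": 0, "fingers": 1},
    {"x": 0, "y": 0, "z": 25, "spin": 0, "fingers": 1},
  ],
)

```text
clock: 3.75
eef_pos: [0.4222, 0.1519, 0.074]
tool_rot: [0.707, 0.707, 0.001, 0.001]
ft_force: [-1.2, -1.6, 13.8]
grip_width: -0.0001
grasp_force: 6.7
```

jog_arm(
  motion=[
    {"x": 0, "y": 0, "z": -15, "spin": 0, "fingers": 1},
    {"x": 0, "y": 0, "z": -15, "spin": 0, "fingers": 1},
    {"x": 0, "y": 0, "z": -15, "spin": 0, "fingers": 1},
    {"x": 0, "y": 0, "z": -15, "spin": 0, "fingers": 1},
    {"x": 0, "y": 0, "z": -15, "spin": 0, "fingers": 1},
    {"x": 0, "y": 0, "z": -6, "spin": 0, "fingers": 1},
    {"x": 0, "y": 0, "z": -6, "spin": 0, "fingers": 1},
    {"x": 0, "y": 0, "z": -6, "spin": 0, "fingers": 1},
  ],
)

```text
clock: 4.75
eef_pos: [0.4208, 0.152, 0.0781]
tool_rot: [0.707, 0.707, -0.0, -0.0]
ft_force: [0.5, 0.3, 1.0]
grip_width: -0.0
grasp_force: 0.0
```

jog_arm(
  motion=[
    {"x": 0, "y": 0, "z": -30, "spin": 0, "fingers": 1},
    {"x": 42, "y": 2, "z": -40, "spin": 0, "fingers": 1},
    {"x": 84, "y": 4, "z": -40, "spin": 0, "fingers": 1},
    {"x": 126, "y": 4, "z": -40, "spin": 0, "fingers": 1},
    {"x": 126, "y": 4, "z": -19, "spin": 0, "fingers": 1},
    {"x": 126, "y": 4, "z": -19, "spin": 0, "fingers": 1},
  ],
)

```text
clock: 5.5
eef_pos: [0.4236, 0.2776, 0.0959]
tool_rot: [0.707, 0.707, -0.002, -0.0]
ft_force: [-1.2, -0.5, 0.1]
grip_width: -0.0
grasp_force: 0.0
```

jog_arm(
  motion=[
    {"x": 0, "y": 0, "z": 12, "spin": 0, "fingers": 1},
    {"x": 0, "y": 0, "z": 20, "spin": 0, "fingers": 1},
    {"x": 0, "y": 0, "z": 25, "spin": 0, "fingers": 1},
    {"x": 0, "y": 0, "z": 25, "spin": 0, "fingers": 1},
  ],
)

```text
clock: 6.0
eef_pos: [0.4259, 0.2782, 0.074]
tool_rot: [0.707, 0.707, 0.001, 0.0]
ft_force: [-0.5, -1.2, 9.9]
grip_width: -0.0001
grasp_force: 4.8
```

jog_arm(
  motion=[
    {"x": 0, "y": 0, "z": -15, "spin": 0, "fingers": 1},
    {"x": 0, "y": 0, "z": -15, "spin": 0, "fingers": 1},
    {"x": 0, "y": 0, "z": -15, "spin": 0, "fingers": 1},
    {"x": 0, "y": 0, "z": -15, "spin": 0, "fingers": 1},
    {"x": 0, "y": 0, "z": -15, "spin": 0, "fingers": 1},
    {"x": 0, "y": 0, "z": -6, "spin": 0, "fingers": 1},
    {"x": 0, "y": 0, "z": -6, "spin": 0, "fingers": 1},
    {"x": 0, "y": 0, "z": -6, "spin": 0, "fingers": 1},
  ],
)

```text
clock: 7.0
eef_pos: [0.425, 0.2781, 0.0782]
tool_rot: [0.707, 0.707, -0.0, -0.0]
ft_force: [0.7, 0.7, 1.1]
grip_width: -0.0002
grasp_force: 0.4
```

jog_arm(
  motion=[
    {"x": 0, "y": 0, "z": -30, "spin": 0, "fingers": 1},
    {"x": 42, "y": 2, "z": -40, "spin": 0, "fingers": 1},
    {"x": 84, "y": 5, "z": -40, "spin": 0, "fingers": 1},
    {"x": 125, "y": 5, "z": -40, "spin": 0, "fingers": 1},
    {"x": 125, "y": 5, "z": -19, "spin": 0, "fingers": 1},
    {"x": 125, "y": 5, "z": -19, "spin": 0, "fingers": 1},
  ],
)

```text
clock: 7.75
eef_pos: [0.4283, 0.4021, 0.0952]
tool_rot: [0.707, 0.707, -0.003, -0.0]
ft_force: [-1.0, -0.2, 0.2]
grip_width: 0.0001
grasp_force: 0.0
```

jog_arm(
  motion=[
    {"x": 0, "y": 0, "z": 12, "spin": 0, "fingers": 1},
    {"x": 0, "y": 0, "z": 20, "spin": 0, "fingers": 1},
    {"x": 0, "y": 0, "z": 25, "spin": 0, "fingers": 1},
    {"x": 0, "y": 0, "z": 25, "spin": 0, "fingers": 1},
  ],
)

```text
clock: 8.25
eef_pos: [0.4307, 0.4032, 0.0741]
tool_rot: [0.707, 0.707, 0.001, 0.0]
ft_force: [-2.0, -0.8, 9.4]
grip_width: 0.0001
grasp_force: 4.1
```

jog_arm(
  motion=[
    {"x": 0, "y": 0, "z": -15, "spin": 0, "fingers": 1},
    {"x": 0, "y": 0, "z": -15, "spin": 0, "fingers": 1},
    {"x": 0, "y": 0, "z": -15, "spin": 0, "fingers": 1},
    {"x": 0, "y": 0, "z": -15, "spin": 0, "fingers": 1},
    {"x": 0, "y": 0, "z": -15, "spin": 0, "fingers": 1},
    {"x": 0, "y": 0, "z": -6, "spin": 0, "fingers": 1},
    {"x": 0, "y": 0, "z": -6, "spin": 0, "fingers": 1},
    {"x": 0, "y": 0, "z": -6, "spin": 0, "fingers": 1},
  ],
)

```text
clock: 9.25
eef_pos: [0.4299, 0.4029, 0.078]
tool_rot: [0.707, 0.707, -0.0, -0.0]
ft_force: [1.0, -0.4, -0.2]
grip_width: -0.0
grasp_force: 0.0
```

jog_arm(
  motion=[
    {"x": 0, "y": 0, "z": -30, "spin": 0, "fingers": 1},
    {"x": -16, "y": 45, "z": -40, "spin": 0, "fingers": 1},
    {"x": -32, "y": 90, "z": -40, "spin": 0, "fingers": 1},
    {"x": -49, "y": 137, "z": -40, "spin": 0, "fingers": 1},
    {"x": -49, "y": 137, "z": -19, "spin": 0, "fingers": 1},
    {"x": -49, "y": 137, "z": -19, "spin": 0, "fingers": 1},
    {"x": -49, "y": 137, "z": -19, "spin": 0, "fingers": 1},
  ],
)

```text
clock: 10.12
eef_pos: [0.5666, 0.3543, 0.0977]
tool_rot: [0.707, 0.707, -0.0, -0.0]
ft_force: [-0.3, -0.2, -0.1]
grip_width: 0.0001
grasp_force: 0.0
```

jog_arm(
  motion=[
    {"x": 0, "y": 0, "z": 12, "spin": 0, "fingers": 1},
    {"x": 0, "y": 0, "z": 20, "spin": 0, "fingers": 1},
    {"x": 0, "y": 0, "z": 25, "spin": 0, "fingers": 1},
    {"x": 0, "y": 0, "z": 25, "spin": 0, "fingers": 1},
  ],
)

```text
clock: 10.62
eef_pos: [0.5676, 0.3552, 0.0741]
tool_rot: [0.707, 0.707, 0.002, -0.0]
ft_force: [-1.7, 0.9, 7.0]
grip_width: 0.0004
grasp_force: 3.8
```

jog_arm(
  motion=[
    {"x": 0, "y": 0, "z": -15, "spin": 0, "fingers": 1},
    {"x": 0, "y": 0, "z": -15, "spin": 0, "fingers": 1},
    {"x": 0, "y": 0, "z": -15, "spin": 0, "fingers": 1},
    {"x": 0, "y": 0, "z": -15, "spin": 0, "fingers": 1},
    {"x": 0, "y": 0, "z": -15, "spin": 0, "fingers": 1},
    {"x": 0, "y": 0, "z": -6, "spin": 0, "fingers": 1},
    {"x": 0, "y": 0, "z": -6, "spin": 0, "fingers": 1},
    {"x": 0, "y": 0, "z": -6, "spin": 0, "fingers": 1},
  ],
)

```text
clock: 11.62
eef_pos: [0.5668, 0.3539, 0.0779]
tool_rot: [0.707, 0.707, -0.0, -0.0]
ft_force: [-0.1, -0.3, 0.4]
grip_width: -0.0001
grasp_force: 0.0
```

jog_arm(
  motion=[
    {"x": 0, "y": 0, "z": -30, "spin": 0, "fingers": 1},
    {"x": -36, "y": -6, "z": -40, "spin": 0, "fingers": 1},
    {"x": -72, "y": -12, "z": -40, "spin": 0, "fingers": 1},
    {"x": -110, "y": -19, "z": -40, "spin": 0, "fingers": 1},
    {"x": -110, "y": -19, "z": -19, "spin": 0, "fingers": 1},
    {"x": -110, "y": -19, "z": -19, "spin": 0, "fingers": 1},
    {"x": -110, "y": -19, "z": -19, "spin": 0, "fingers": 1},
  ],
)

```text
clock: 12.5
eef_pos: [0.5484, 0.2445, 0.0979]
tool_rot: [0.707, 0.707, 0.0, 0.0]
ft_force: [-0.0, -0.4, 0.3]
grip_width: 0.0
grasp_force: 0.0
```

jog_arm(
  motion=[
    {"x": 0, "y": 0, "z": 12, "spin": 0, "fingers": 1},
    {"x": 0, "y": 0, "z": 20, "spin": 0, "fingers": 1},
    {"x": 0, "y": 0, "z": 25, "spin": 0, "fingers": 1},
    {"x": 0, "y": 0, "z": 25, "spin": 0, "fingers": 1},
  ],
)

```text
clock: 13.0
eef_pos: [0.5493, 0.245, 0.0741]
tool_rot: [0.707, 0.707, 0.002, 0.0]
ft_force: [-0.4, 0.9, 8.7]
grip_width: 0.0002
grasp_force: 4.5
```

jog_arm(
  motion=[
    {"x": 0, "y": 0, "z": -15, "spin": 0, "fingers": 1},
    {"x": 0, "y": 0, "z": -15, "spin": 0, "fingers": 1},
    {"x": 0, "y": 0, "z": -15, "spin": 0, "fingers": 1},
    {"x": 0, "y": 0, "z": -15, "spin": 0, "fingers": 1},
    {"x": 0, "y": 0, "z": -15, "spin": 0, "fingers": 1},
    {"x": 0, "y": 0, "z": -6, "spin": 0, "fingers": 1},
    {"x": 0, "y": 0, "z": -6, "spin": 0, "fingers": 1},
    {"x": 0, "y": 0, "z": -6, "spin": 0, "fingers": 1},
  ],
)

```text
clock: 14.0
eef_pos: [0.5478, 0.2439, 0.078]
tool_rot: [0.707, 0.707, -0.0, -0.0]
ft_force: [0.1, -0.0, -0.5]
grip_width: -0.0
grasp_force: 0.0
```

jog_arm(
  motion=[
    {"x": 0, "y": 0, "z": -50, "spin": 0, "fingers": 1},
    {"x": -60, "y": -10, "z": -100, "spin": 0, "fingers": 1},
    {"x": -120, "y": -20, "z": -150, "spin": 0, "fingers": 0},
    {"x": -180, "y": -30, "z": -170, "spin": 0, "fingers": -0.5},
    {"x": -230, "y": -40, "z": -170, "spin": 0, "fingers": -1},
    {"x": -230, "y": -40, "z": -170, "spin": 0, "fingers": -1},
  ],
)

```text
clock: 14.75
eef_pos: [0.5078, 0.0112, 0.25]
tool_rot: [0.708, 0.706, 0.001, 0.001]
ft_force: [-0.3, 0.6, -1.1]
grip_width: 0.0721
grasp_force: 0.0
```

Run:
```python
from h import *
s=grab('scene');d=grab('side')
J=dict(A=(.424,.028),B=(.421,.152),C=(.548,.244),D=(.425,.278),E=(.567,.354),F=(.43,.403))
rows=[]
for c in(s,d):
    r=[]
    for k,(x,y) in J.items():
        p=cv2.projectPoints(np.array([[x,y,.075]]),np.array(c['rvec'],float),np.array(c['tvec'],float),c['K'],None)[0].ravel().astype(int)
        q=c['pixels'][p[1]-20:p[1]+20,p[0]-18:p[0]+18,::-1]; print(k,p)
        r.append(cv2.resize(q,(130,144),interpolation=cv2.INTER_NEAREST))
    rows.append(np.hstack(r))
cv2.imwrite('pics/p3.png',np.vstack(rows))
```

```text
A [303 193]
B [288 214]
C [229 220]
D [268 239]
E [199 241]
F [242 271]
A [305 188]
B [305 216]
C [246 235]
D [301 250]
E [228 268]
F [295 292]
```

View pics/p3.png

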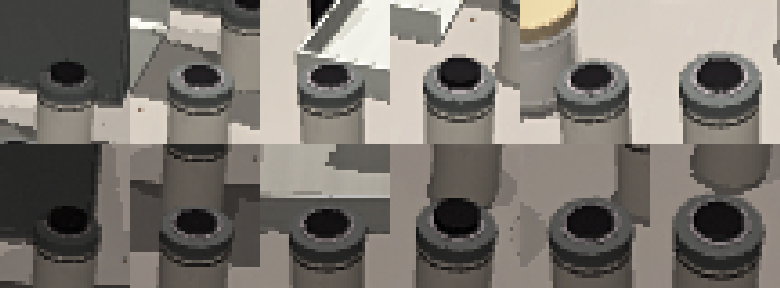

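All buttons are readable. A and D stand proud of the lid (duds); B, C, E and F are down (sound). Now I fetch A.

jog_arm(
  motion=[
    {"x": 7, "y": -42, "z": 30, "spin": 0, "fingers": -1},
    {"x": 14, "y": -84, "z": 80, "spin": 0, "fingers": -1},
    {"x": 14, "y": -84, "z": 135, "spin": 0, "fingers": -1},
    {"x": 14, "y": -84, "z": 185, "spin": 0, "fingers": -1},
    {"x": 14, "y": -84, "z": 226, "spin": 0, "fingers": -1},
    {"x": 14, "y": -84, "z": 226, "spin": 0, "fingers": 1},
    {"x": 14, "y": -84, "z": 226, "spin": 0, "fingers": 1},
    {"x": 14, "y": -84, "z": 226, "spin": 0, "fingers": 1},
  ],
)

```text
clock: 15.85
eef_pos: [0.4258, 0.0285, 0.0239]
tool_rot: [0.707, 0.707, 0.001, 0.001]
ft_force: [0.8, -0.2, -1.6]
grip_width: 0.0455
grasp_force: 61.0
```

jog_arm(
  motion=[
    {"x": 0, "y": 0, "z": 0, "spin": 0, "fingers": 1},
    {"x": 0, "y": 0, "z": 0, "spin": 0, "fingers": 1},
    {"x": 0, "y": 0, "z": -30, "spin": 0, "fingers": 1},
    {"x": 0, "y": 0, "z": -60, "spin": 0, "fingers": 1},
  ],
)

```text
clock: 16.35
eef_pos: [0.4234, 0.0278, 0.0829]
tool_rot: [0.707, 0.707, -0.0, -0.0]
ft_force: [-0.4, 0.3, -0.4]
grip_width: 0.0456
grasp_force: 61.3
```

Run:
```python
from h import *
s=grab('scene');d=grab('side')
cv2.imwrite('pics/p4.png',cv2.resize(np.hstack([s['pixels'][100:300,150:350],d['pixels'][100:300,150:350]])[:,:,::-1],(800,400)))
w=grab('wrist','w4.png')
```

```text
(no output)
```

View pics/p4.png

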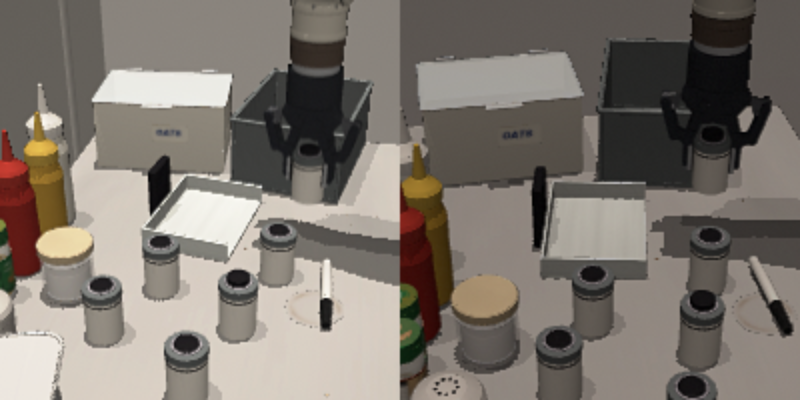

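Jar A hangs upright in the grip and the tray is where it was. I'll place it in the lower-y slot.

jog_arm(
  motion=[
    {"x": 4, "y": 45, "z": -10, "spin": 0, "fingers": 1},
    {"x": 7, "y": 90, "z": -10, "spin": 0, "fingers": 1},
    {"x": 10, "y": 133, "z": -5, "spin": 0, "fingers": 1},
    {"x": 10, "y": 133, "z": 30, "spin": 0, "fingers": 1},
    {"x": 10, "y": 133, "z": 48, "spin": 0, "fingers": 1},
    {"x": 10, "y": 133, "z": 53, "spin": 0, "fingers": 1},
    {"x": 10, "y": 133, "z": 54, "spin": 0, "fingers": 1},
    {"x": 10, "y": 133, "z": 54, "spin": 0, "fingers": 1},
  ],
)

```text
clock: 17.5
eef_pos: [0.5568, 0.038, 0.0279]
tool_rot: [0.707, 0.707, -0.0, -0.0]
ft_force: [-0.5, 0.5, -0.6]
grip_width: 0.0446
grasp_force: 61.2
```

jog_arm(
  motion=[
    {"x": 0, "y": 0, "z": 0, "spin": 0, "fingers": -0.5},
    {"x": 0, "y": 0, "z": 0, "spin": 0, "fingers": -0.5},
    {"x": 0, "y": 0, "z": 0, "spin": 0, "fingers": -0.5},
    {"x": 0, "y": 0, "z": -40, "spin": 0, "fingers": -0.5},
    {"x": 0, "y": 0, "z": -90, "spin": 0, "fingers": -0.5},
    {"x": 60, "y": -30, "z": -120, "spin": 0, "fingers": -1},
    {"x": 120, "y": -60, "z": -130, "spin": 0, "fingers": -1},
    {"x": 180, "y": -90, "z": -130, "spin": 0, "fingers": -1},
  ],
)

```text
clock: 18.5
eef_pos: [0.4763, 0.2014, 0.1592]
tool_rot: [0.708, 0.707, 0.002, 0.001]
ft_force: [0.5, 0.8, 0.3]
grip_width: 0.0855
grasp_force: 0.0
```

```bash
cat >> h.py <<'E'
def chk(n='scene'):
    c=grab(n);m=(c['pixels'].max(2)<45).astype(np.uint8)
    k,l,s,ct=cv2.connectedComponentsWithStats(m)
    for i in range(1,k):
        if 30<s[i,4]<300:
            p=onz(c,ct[i],0.076)
            if .3<p[0]<.7 and -.05<p[1]<.5: print(n,ct[i].round(),s[i].tolist(),p.round(3))
    return c
E
python3 -c "
from h import *
chk();c=chk('side');grab('wrist','w5.png');print(readout.get_obs()['eef_pos'])"
```

```text
scene [229. 191.] [224, 178, 11, 29, 216] [0.625 0.106 0.076]
scene [260. 183.] [256, 181, 9, 6, 42] [0.564 0.025 0.076]
scene [289. 215.] [284, 212, 11, 6, 49] [0.42  0.154 0.076]
scene [230. 220.] [225, 218, 10, 5, 42] [0.548 0.243 0.076]
scene [269. 239.] [264, 235, 11, 9, 77] [0.425 0.274 0.076]
scene [200. 242.] [195, 239, 11, 6, 51] [0.566 0.354 0.076]
scene [312. 256.] [310, 249, 6, 15, 76] [0.313 0.291 0.076]
scene [243. 271.] [237, 267, 12, 9, 79] [0.429 0.403 0.076]
side [219. 201.] [216, 183, 7, 41, 232] [0.634 0.117 0.076]
side [305. 221.] [295, 214, 20, 15, 190] [0.42  0.171 0.076]
side [246. 236.] [240, 232, 13, 9, 79] [0.548 0.247 0.076]
side [338. 255.] [326, 235, 21, 32, 137] [0.347 0.283 0.076]
side [245. 245.] [236, 240, 21, 10, 72] [0.545 0.277 0.076]
side [301. 250.] [295, 245, 13, 11, 115] [0.425 0.277 0.076]
side [300. 259.] [290, 253, 23, 10, 80] [0.426 0.307 0.076]
side [229. 269.] [223, 265, 13, 10, 96] [0.566 0.358 0.076]
side [229. 279.] [218, 274, 23, 9, 79] [0.561 0.385 0.076]
side [296. 293.] [289, 288, 14, 11, 118] [0.43  0.406 0.076]
side [294. 304.] [284, 297, 24, 12, 92] [0.431 0.434 0.076]
[0.47486941 0.20249411 0.15811498]
```

View pics/w5.png

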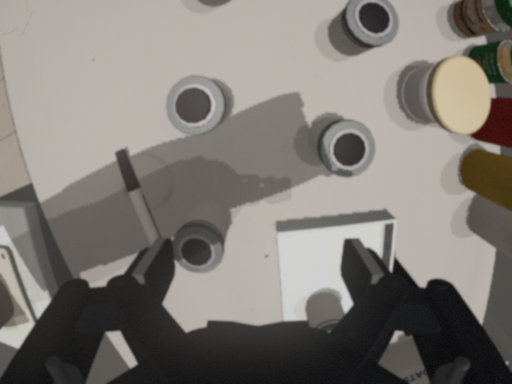

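The wrist view shows D at (195,105), B at (200,245), C at (347,148) and A standing in the tray at (323,305); nothing has shifted. Now I fetch D.

jog_arm(
  motion=[
    {"x": 38, "y": -25, "z": 0, "spin": 0, "fingers": -1},
    {"x": 75, "y": -50, "z": 0, "spin": 0, "fingers": -1},
    {"x": 75, "y": -50, "z": 40, "spin": 0, "fingers": -1},
    {"x": 75, "y": -50, "z": 90, "spin": 0, "fingers": -1},
    {"x": 75, "y": -50, "z": 136, "spin": 0, "fingers": -1},
    {"x": 75, "y": -50, "z": 136, "spin": 0, "fingers": -1},
    {"x": 75, "y": -50, "z": 136, "spin": 0, "fingers": 1},
    {"x": 75, "y": -50, "z": 136, "spin": 0, "fingers": 1},
  ],
)

```text
clock: 19.65
eef_pos: [0.428, 0.2756, 0.0238]
tool_rot: [0.707, 0.707, 0.002, 0.0]
ft_force: [-1.0, -0.2, 1.7]
grip_width: 0.0518
grasp_force: 0.5
```

jog_arm(
  motion=[
    {"x": 0, "y": 0, "z": 0, "spin": 0, "fingers": 1},
    {"x": 0, "y": 0, "z": 0, "spin": 0, "fingers": 1},
    {"x": 0, "y": 0, "z": 0, "spin": 0, "fingers": 1},
    {"x": 0, "y": 0, "z": -40, "spin": 0, "fingers": 1},
    {"x": 0, "y": 0, "z": -80, "spin": 0, "fingers": 1},
    {"x": 0, "y": 0, "z": -120, "spin": 0, "fingers": 1},
    {"x": 0, "y": 0, "z": -120, "spin": 0, "fingers": 1},
  ],
)

```text
clock: 20.52
eef_pos: [0.4288, 0.2766, 0.1463]
tool_rot: [0.707, 0.707, 0.005, 0.001]
ft_force: [-0.1, 0.6, -1.4]
grip_width: 0.0455
grasp_force: 61.3
```

jog_arm(
  motion=[
    {"x": -44, "y": 31, "z": 0, "spin": 0, "fingers": 1},
    {"x": -88, "y": 62, "z": 0, "spin": 0, "fingers": 1},
    {"x": -130, "y": 93, "z": 0, "spin": 0, "fingers": 1},
    {"x": -174, "y": 124, "z": 0, "spin": 0, "fingers": 1},
    {"x": -174, "y": 124, "z": 0, "spin": 0, "fingers": 1},
    {"x": -174, "y": 124, "z": 40, "spin": 0, "fingers": 1},
    {"x": -174, "y": 124, "z": 70, "spin": 0, "fingers": 1},
    {"x": -174, "y": 124, "z": 70, "spin": 0, "fingers": 1},
  ],
)

```text
clock: 21.52
eef_pos: [0.5465, 0.1011, 0.0687]
tool_rot: [0.707, 0.707, -0.003, -0.002]
ft_force: [-1.5, 0.3, -0.9]
grip_width: 0.0455
grasp_force: 61.5
```

```bash
python3 -c "
from h import *
print(readout.get_obs()['eef_pos'])
a=grab('scene')['pixels'];b=grab('side')['pixels']
cv2.imwrite('pics/p6.png',cv2.resize(np.hstack([a[100:300,150:350],b[100:300,150:350]])[:,:,::-1],(800,400)))"
```

```text
[0.54652417 0.10109157 0.06867342]
```

View pics/p6.png

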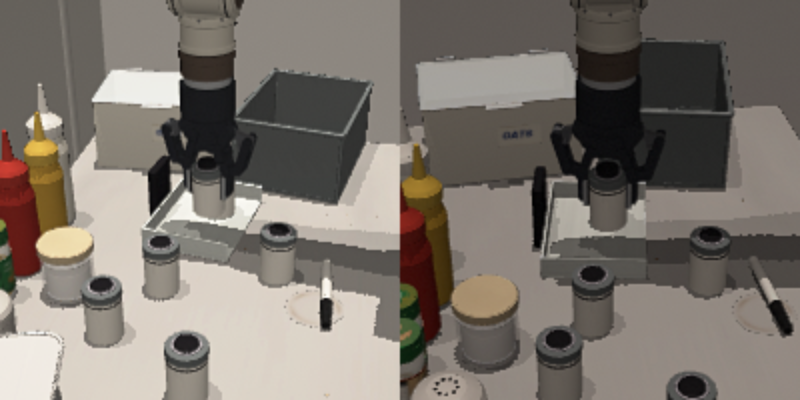

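D is held just above its slot at the tray's near side, with nothing in its way. I lower it.

jog_arm(
  motion=[
    {"x": 0, "y": 0, "z": 20, "spin": 0, "fingers": 1},
    {"x": 0, "y": 0, "z": 34, "spin": 0, "fingers": 1},
    {"x": 0, "y": 0, "z": 38, "spin": 0, "fingers": 1},
    {"x": 0, "y": 0, "z": 41, "spin": 0, "fingers": 1},
    {"x": 0, "y": 0, "z": 41, "spin": 0, "fingers": 1},
  ],
)

```text
clock: 22.25
eef_pos: [0.5503, 0.1009, 0.0309]
tool_rot: [0.707, 0.707, 0.0, 0.0]
ft_force: [0.2, -0.1, -1.6]
grip_width: 0.0456
grasp_force: 61.5
```

jog_arm(
  motion=[
    {"x": 0, "y": 0, "z": 3, "spin": 0, "fingers": 1},
    {"x": 0, "y": 0, "z": 3, "spin": 0, "fingers": -0.5},
    {"x": 0, "y": 0, "z": 3, "spin": 0, "fingers": -0.5},
    {"x": 0, "y": 0, "z": 3, "spin": 0, "fingers": -0.5},
    {"x": 0, "y": 0, "z": -40, "spin": 0, "fingers": -0.5},
    {"x": 0, "y": 0, "z": -100, "spin": 0, "fingers": -0.5},
    {"x": -60, "y": 0, "z": -150, "spin": 0, "fingers": -0.5},
    {"x": -100, "y": 0, "z": -200, "spin": 0, "fingers": -1},
  ],
)

```text
clock: 23.25
eef_pos: [0.5497, 0.0111, 0.219]
tool_rot: [0.707, 0.708, -0.0, -0.0]
ft_force: [0.0, -0.0, -0.3]
grip_width: 0.0797
grasp_force: 0.0
```

jog_arm(
  motion=[
    {"x": 0, "y": 0, "z": 0, "spin": 10, "fingers": -1},
    {"x": 0, "y": 0, "z": 0, "spin": 0, "fingers": -1},
    {"x": 0, "y": 0, "z": 0, "spin": 0, "fingers": -1},
  ],
)

```text
clock: 23.62
eef_pos: [0.55, 0.0117, 0.2179]
tool_rot: [0.708, 0.706, 0.0, 0.0]
ft_force: [0.7, 0.1, 1.1]
grip_width: 0.0855
grasp_force: 0.0
```

```bash
python3 -c "
from h import *
o=readout.get_obs();print(o['eef_pos'],o['tool_rot'],o['joint_pos'])
chk();chk('side')
grab('wrist','w7.png')"
```

```text
[0.55001049 0.01168282 0.21786624] [7.07879117e-01 7.06333601e-01 2.22922774e-05 1.28625973e-05] [2.12311507e-02 3.46040058e-01 1.14599718e-01 1.33930599e+00
 1.22224798e-05 1.59421317e+00]
scene [229. 191.] [224, 178, 11, 29, 216] [0.625 0.106 0.076]
scene [260. 184.] [256, 181, 9, 6, 46] [0.563 0.026 0.076]
scene [252. 193.] [248, 190, 9, 7, 50] [0.557 0.09  0.076]
scene [289. 214.] [285, 212, 10, 5, 40] [0.421 0.153 0.076]
scene [230. 220.] [225, 218, 10, 5, 42] [0.548 0.243 0.076]
scene [200. 242.] [195, 239, 11, 6, 52] [0.566 0.354 0.076]
scene [312. 256.] [310, 249, 6, 16, 75] [0.313 0.292 0.076]
scene [243. 271.] [237, 267, 12, 9, 79] [0.429 0.403 0.076]
side [219. 201.] [216, 183, 7, 41, 232] [0.634 0.117 0.076]
side [253. 207.] [244, 203, 19, 8, 60] [0.547 0.13  0.076]
side [305. 217.] [300, 214, 11, 7, 63] [0.422 0.156 0.076]
side [304. 225.] [295, 220, 20, 9, 67] [0.422 0.186 0.076]
side [246. 237.] [240, 233, 13, 8, 76] [0.548 0.247 0.076]
side [338. 256.] [326, 236, 20, 31, 119] [0.347 0.286 0.076]
side [245. 245.] [236, 240, 21, 10, 73] [0.544 0.277 0.076]
side [229. 269.] [223, 265, 13, 10, 96] [0.566 0.358 0.076]
side [229. 279.] [218, 274, 23, 9, 79] [0.561 0.385 0.076]
side [296. 293.] [289, 288, 14, 11, 119] [0.43  0.406 0.076]
side [294. 304.] [284, 297, 24, 12, 92] [0.431 0.434 0.076]
```

View pics/w7.png

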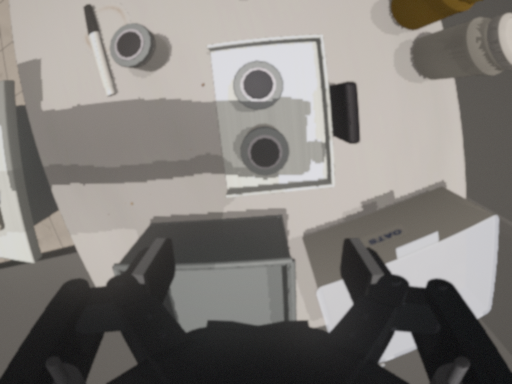

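Both duds stand in the tray at (258,85) and (265,150). The grip plate is at (344,112) and the caddy's near rim is around row 263. I'll take the grip yaw, the rim and the bottle clearance from this picture.

```bash
python3 -c "
from h import *
w=grab('wrist')
P=lambda pts,z:[onz(w,p,z,1).round(3)[:2].tolist() for p in pts]
print('tray back',P([(322,36),(332,187)],.03)); print('front',P([(209,46),(228,194)],.03))
print('grip top',P([(330,84),(356,84),(359,141),(335,143)],.09), 'blk centre', P([(345,112)],.09))
print('rim near outer',P([(120,268),(294,262)],.12))
print('rim near inner',P([(284,266)],.12), 'bottle base z0',P([(400,60),(415,80),(412,55)],0))
print('whitebox near top edge z.1',P([(303,237),(497,212)],.1))
s=grab('scene')
print('scene rim z.12 cam: ',[onz(s,p,.12).round(3).tolist() for p in((267,160),(322,167),(336,141),(288,136))])
"
```

```text
tray back [[0.621, 0.163], [0.638, -0.011]]
front [[0.497, 0.151], [0.515, -0.019]]
grip top [[0.616, 0.104], [0.641, 0.106], [0.646, 0.052], [0.622, 0.049]] blk centre [[0.631, 0.079]]
rim near outer [[0.409, -0.07], [0.584, -0.057]]
rim near inner [[0.574, -0.062]] bottle base z0 [[0.733, 0.15], [0.756, 0.126], [0.751, 0.159]]
whitebox near top edge z.1 [[0.594, -0.041], [0.841, -0.022]]
scene rim z.12 cam:  [[0.574, -0.052, 0.12], [0.403, -0.075, 0.12], [0.42, -0.308, 0.12], [0.592, -0.283, 0.12]]
```

jog_arm(
  motion=[
    {"x": 10, "y": 12, "z": 0, "spin": -10, "fingers": -1},
    {"x": 20, "y": 25, "z": 0, "spin": -20, "fingers": -1},
    {"x": 30, "y": 40, "z": 0, "spin": -30, "fingers": -1},
    {"x": 40, "y": 55, "z": 0, "spin": -40, "fingers": -1},
    {"x": 50, "y": 70, "z": 0, "spin": -50, "fingers": -1},
    {"x": 60, "y": 80, "z": 0, "spin": -60, "fingers": -1},
    {"x": 66, "y": 85, "z": 0, "spin": -70, "fingers": -1},
    {"x": 66, "y": 85, "z": 0, "spin": -80, "fingers": -1},
  ],
)

```text
clock: 24.88
eef_pos: [0.6353, 0.0787, 0.2172]
tool_rot: [0.084, 0.996, -0.0, -0.0]
ft_force: [0.2, 0.0, 0.3]
grip_width: 0.0855
grasp_force: 0.0
```

jog_arm(
  motion=[
    {"x": 0, "y": 0, "z": 0, "spin": -8, "fingers": -1},
    {"x": 0, "y": 0, "z": 0, "spin": -15.5, "fingers": -1},
    {"x": 0, "y": 0, "z": 0, "spin": -15.5, "fingers": -1},
    {"x": 0, "y": 0, "z": 0, "spin": -15.5, "fingers": -1},
  ],
)

```text
clock: 25.38
eef_pos: [0.6351, 0.078, 0.2177]
tool_rot: [-0.047, 0.999, -0.0, -0.0]
ft_force: [0.3, 0.4, 0.7]
grip_width: 0.0854
grasp_force: 0.0
```

```bash
cat >> h.py <<'E'
def togo(p):
    from scipy.spatial.transform import Rotation as Ro
    o=readout.get_obs();R=Ro.from_quat(o['tool_rot']).as_matrix()
    print('eef',np.round(o['eef_pos'],4),'ang tooly',np.degrees(np.arctan2(R[1,1],R[0,1])).round(1),'tilt',np.degrees(np.arccos(-R[2,2])).round(2),'go mm',(R.T@(np.array(p)-o['eef_pos'])*1000).round(1),'q',np.round(o['joint_pos'],2))
E
python3 -c "
from h import *
togo((.635,.078,.045));chk()"
```

```text
eef [0.6351 0.078  0.2177] ang tooly 95.4 tilt 0.01 go mm [  0.    0.  172.7] q [ 0.12  0.53  0.4   1.44 -0.    0.03]
scene [229. 191.] [224, 178, 11, 30, 224] [0.624 0.107 0.076]
scene [260. 184.] [256, 181, 9, 6, 46] [0.563 0.026 0.076]
scene [252. 193.] [248, 190, 10, 7, 58] [0.557 0.091 0.076]
scene [289. 214.] [285, 212, 10, 5, 41] [0.421 0.152 0.076]
scene [230. 220.] [225, 218, 10, 5, 42] [0.548 0.243 0.076]
scene [200. 242.] [195, 239, 11, 6, 51] [0.566 0.354 0.076]
scene [312. 256.] [310, 249, 6, 15, 73] [0.313 0.292 0.076]
scene [243. 271.] [237, 267, 12, 9, 80] [0.429 0.404 0.076]
```

jog_arm(
  motion=[
    {"x": 0, "y": 0, "z": 55, "spin": 0, "fingers": -1},
    {"x": 0, "y": 0, "z": 105, "spin": 0, "fingers": -1},
    {"x": 0, "y": 0, "z": 140, "spin": 0, "fingers": -1},
    {"x": 0, "y": 0, "z": 172, "spin": 0, "fingers": -1},
    {"x": 0, "y": 0, "z": 172, "spin": 0, "fingers": -1},
  ],
)

```text
clock: 26.05
eef_pos: [0.6323, 0.0776, 0.0427]
tool_rot: [-0.048, 0.999, -0.0, -0.004]
ft_force: [-0.4, -1.0, 0.1]
grip_width: 0.0853
grasp_force: 0.0
```

jog_arm(
  motion=[
    {"x": 0, "y": 0, "z": 0, "spin": 0, "fingers": 1},
    {"x": 0, "y": 0, "z": 0, "spin": 0, "fingers": 1},
    {"x": 0, "y": 0, "z": 0, "spin": 0, "fingers": 1},
    {"x": 0, "y": 0, "z": 0, "spin": 0, "fingers": 1},
  ],
)

```text
clock: 26.55
eef_pos: [0.637, 0.0782, 0.0482]
tool_rot: [-0.048, 0.999, 0.0, 0.002]
ft_force: [1.5, 0.2, 5.6]
grip_width: 0.0592
grasp_force: 65.7
```

jog_arm(
  motion=[
    {"x": 0, "y": 0, "z": -5, "spin": 0, "fingers": 1},
    {"x": 0, "y": 0, "z": -10, "spin": 0, "fingers": 1},
    {"x": 0, "y": 0, "z": -15, "spin": 0, "fingers": 1},
    {"x": 0, "y": 0, "z": -15, "spin": 0, "fingers": 1},
  ],
)

```text
clock: 27.05
eef_pos: [0.6352, 0.0779, 0.0611]
tool_rot: [-0.048, 0.999, 0.0, 0.0]
ft_force: [0.0, 0.3, -3.7]
grip_width: 0.0592
grasp_force: 65.1
```

```bash
python3 -c "
from h import *
a=grab('scene')['pixels'];b=grab('side')['pixels']
cv2.imwrite('pics/p8.png',cv2.resize(np.hstack([a[120:240,200:320],b[120:240,190:310]])[:,:,::-1],(800,400)))"
```

```text
(no output)
```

View pics/p8.png

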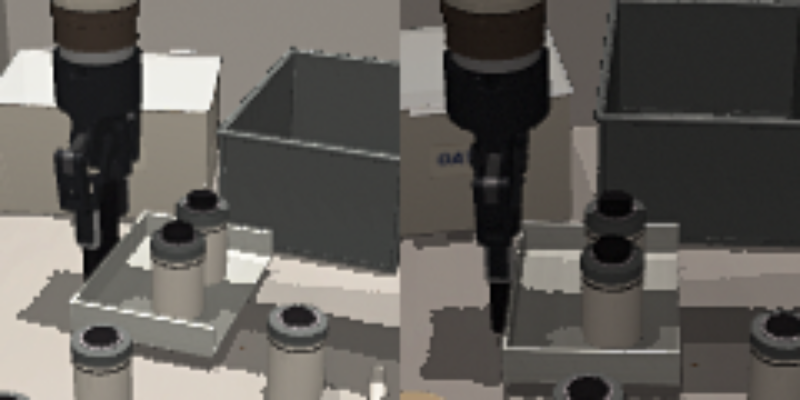

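The tray is held level by the plate's 60 mm width (tool force about 3.7 N), with both jars standing. I'll lift it and carry it over the caddy.

jog_arm(
  motion=[
    {"x": 0, "y": 0, "z": -8, "spin": 0, "fingers": 1},
    {"x": 0, "y": 0, "z": -26, "spin": 0, "fingers": 1},
    {"x": 0, "y": 0, "z": -46, "spin": 0, "fingers": 1},
    {"x": 0, "y": 0, "z": -68, "spin": 0, "fingers": 1},
    {"x": 0, "y": 0, "z": -90, "spin": 0, "fingers": 1},
    {"x": 0, "y": 0, "z": -112, "spin": 0, "fingers": 1},
    {"x": 0, "y": 0, "z": -132, "spin": 0, "fingers": 1},
    {"x": 0, "y": 0, "z": -145, "spin": 0, "fingers": 1},
  ],
)

```text
clock: 28.15
eef_pos: [0.6354, 0.0779, 0.2075]
tool_rot: [-0.048, 0.999, 0.0, 0.001]
ft_force: [-0.4, -0.8, -3.6]
grip_width: 0.059
grasp_force: 65.3
```

jog_arm(
  motion=[
    {"x": 2, "y": -5, "z": 0, "spin": 0, "fingers": 1},
    {"x": 6, "y": -15, "z": 0, "spin": 0, "fingers": 1},
    {"x": 12, "y": -31, "z": 0, "spin": 0, "fingers": 1},
    {"x": 19, "y": -50, "z": 0, "spin": 0, "fingers": 1},
    {"x": 27, "y": -72, "z": 0, "spin": 0, "fingers": 1},
    {"x": 35, "y": -94, "z": 0, "spin": 0, "fingers": 1},
    {"x": 42, "y": -114, "z": 0, "spin": 0, "fingers": 1},
    {"x": 47, "y": -128, "z": 0, "spin": 0, "fingers": 1},
  ],
)

```text
clock: 29.15
eef_pos: [0.6002, -0.0558, 0.206]
tool_rot: [-0.047, 0.999, 0.0, 0.0]
ft_force: [0.3, 0.1, -3.1]
grip_width: 0.0595
grasp_force: 65.4
```

jog_arm(
  motion=[
    {"x": 4, "y": -12, "z": 0, "spin": 0, "fingers": 1},
    {"x": 11, "y": -30, "z": 0, "spin": 0, "fingers": 1},
    {"x": 19, "y": -52, "z": 0, "spin": 0, "fingers": 1},
    {"x": 27, "y": -74, "z": 0, "spin": 0, "fingers": 1},
    {"x": 34, "y": -94, "z": 0, "spin": 0, "fingers": 1},
    {"x": 39, "y": -108, "z": 0, "spin": 0, "fingers": 1},
    {"x": 42, "y": -116, "z": 0, "spin": 0, "fingers": 1},
    {"x": 42, "y": -116, "z": 0, "spin": 0, "fingers": 1},
  ],
)

```text
clock: 30.15
eef_pos: [0.5698, -0.1739, 0.2058]
tool_rot: [-0.048, 0.999, 0.0, 0.0]
ft_force: [0.9, 0.4, -4.1]
grip_width: 0.0596
grasp_force: 65.4
```

```bash
python3 -c "
from h import *
togo((.569,-.173,.145))
a=grab('scene')['pixels'];b=grab('side')['pixels']
cv2.imwrite('pics/p9.png',cv2.resize(np.hstack([a[60:210,210:360],b[60:210,200:350]])[:,:,::-1],(800,400)))"
```

```text
eef [ 0.5698 -0.1739  0.2058] ang tooly 95.5 tilt 0.02 go mm [ 0.7  0.9 60.8] q [-0.3   0.44  0.23  1.36  0.   -0.39]
```

View pics/p9.png

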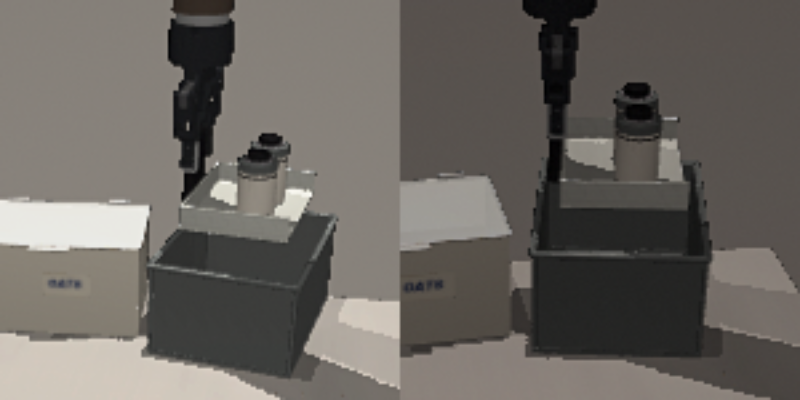

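The tray is level over the caddy opening with both jars upright. The tool only turns about vertical, so I'll tip the tray by hinging its mouth against the caddy's −x inner wall, pivoting in the pads.

jog_arm(
  motion=[
    {"x": 0, "y": 0, "z": 12, "spin": 0, "fingers": 1},
    {"x": 0, "y": 0, "z": 30, "spin": 0, "fingers": 1},
    {"x": 0, "y": 0, "z": 46, "spin": 0, "fingers": 1},
    {"x": 0, "y": 0, "z": 56, "spin": 0, "fingers": 1},
    {"x": 4, "y": 0, "z": 56, "spin": 0, "fingers": 1},
    {"x": 10, "y": 0, "z": 56, "spin": 0, "fingers": 1},
    {"x": 15, "y": 0, "z": 56, "spin": 0, "fingers": 1},
    {"x": 18, "y": 0, "z": 56, "spin": 0, "fingers": 1},
  ],
)

```text
clock: 31.25
eef_pos: [0.5521, -0.1755, 0.1506]
tool_rot: [-0.048, 0.999, -0.0, 0.001]
ft_force: [4.5, -0.6, -2.3]
grip_width: 0.0598
grasp_force: 65.6
```

jog_arm(
  motion=[
    {"x": 4, "y": 0, "z": 0, "spin": 0, "fingers": 1},
    {"x": 8, "y": 0, "z": 0, "spin": 0, "fingers": 1},
    {"x": 8, "y": 0, "z": 0, "spin": 0, "fingers": 1},
  ],
)

```text
clock: 31.62
eef_pos: [0.5499, -0.1766, 0.1532]
tool_rot: [-0.047, 0.999, -0.001, 0.007]
ft_force: [9.8, 1.2, -0.5]
grip_width: 0.0593
grasp_force: 65.8
```

jog_arm(
  motion=[
    {"x": 5, "y": 0, "z": -3, "spin": 0, "fingers": 1},
    {"x": 10, "y": 0, "z": -7, "spin": 0, "fingers": 1},
    {"x": 15, "y": 0, "z": -12, "spin": 0, "fingers": 1},
    {"x": 15, "y": 0, "z": -12, "spin": 0, "fingers": 1},
  ],
)

```text
clock: 32.12
eef_pos: [0.5377, -0.1787, 0.1676]
tool_rot: [-0.048, 0.999, -0.002, 0.011]
ft_force: [14.0, 0.0, 3.6]
grip_width: 0.0594
grasp_force: 66.0
```

```bash
python3 -c "
from h import *
togo((.569,-.173,.145))
a=grab('scene')['pixels'];b=grab('side')['pixels']
cv2.imwrite('pics/p10.png',cv2.resize(np.hstack([a[60:210,210:360],b[60:210,200:350]])[:,:,::-1],(800,400)))"
```

```text
eef [ 0.5377 -0.1787  0.1676] ang tooly 95.6 tilt 1.24 go mm [-31.2   2.8  23.3] q [-0.32  0.39  0.04  1.2   0.   -0.42]
```

View pics/p10.png

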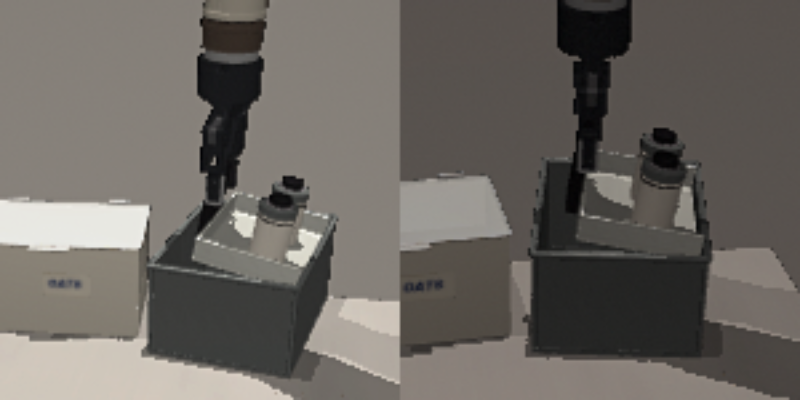

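It pivots as planned: the tray tilts about 0.15 rad towards the −x wall, and both jars still stand at (275,215) and (660,175). I continue.

jog_arm(
  motion=[
    {"x": 5, "y": 0, "z": -6, "spin": 0, "fingers": 1},
    {"x": 10, "y": 0, "z": -12, "spin": 0, "fingers": 1},
    {"x": 15, "y": 0, "z": -17, "spin": 0, "fingers": 1},
    {"x": 20, "y": 0, "z": -22, "spin": 0, "fingers": 1},
    {"x": 20, "y": 0, "z": -22, "spin": 0, "fingers": 1},
  ],
)

```text
clock: 32.85
eef_pos: [0.5172, -0.1804, 0.1898]
tool_rot: [-0.048, 0.999, -0.002, 0.01]
ft_force: [13.3, 1.8, 6.4]
grip_width: 0.0596
grasp_force: 64.2
```

```bash
python3 -c "
from h import *
togo((.569,-.173,.145))
a=grab('scene')['pixels'];b=grab('side')['pixels']
cv2.imwrite('pics/p11.png',cv2.resize(np.hstack([a[60:210,210:360],b[60:210,200:350]])[:,:,::-1],(800,400)))"
```

```text
eef [ 0.5172 -0.1804  0.1898] ang tooly 95.5 tilt 1.21 go mm [-51.3   2.5  45.9] q [-0.34  0.34  0.03  1.24  0.   -0.43]
```

View pics/p11.png

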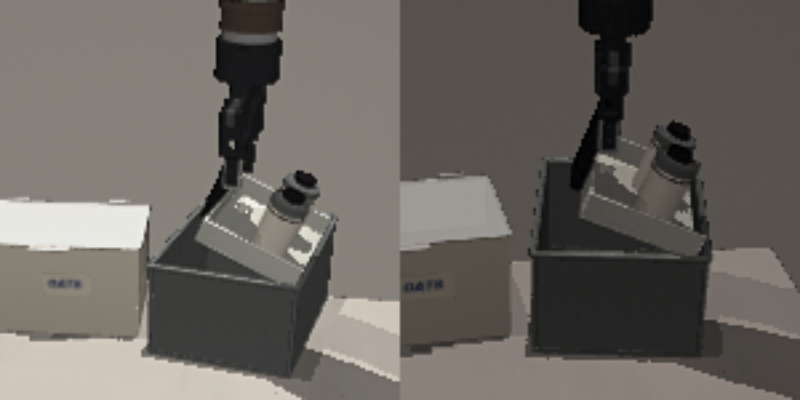

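The tray is tipped about 0.35 rad with its mouth at the wall near the rim (z ≈ 0.10), and both jars stand leaning forward. My picture allowance is used up, so from here I work from numbers. I back off the wall, go deeper so the jars stay below the rim, and tip further.

jog_arm(
  motion=[
    {"x": -10, "y": 0, "z": 0, "spin": 0, "fingers": 1},
    {"x": -20, "y": 0, "z": 0, "spin": 0, "fingers": 1},
    {"x": -28, "y": 0, "z": 5, "spin": 0, "fingers": 1},
    {"x": -28, "y": 0, "z": 20, "spin": 0, "fingers": 1},
    {"x": -28, "y": 0, "z": 40, "spin": 0, "fingers": 1},
    {"x": -28, "y": 0, "z": 60, "spin": 0, "fingers": 1},
    {"x": -28, "y": 0, "z": 72, "spin": 0, "fingers": 1},
    {"x": -28, "y": 0, "z": 72, "spin": 0, "fingers": 1},
  ],
)

```text
clock: 33.95
eef_pos: [0.5356, -0.1763, 0.11]
tool_rot: [-0.048, 0.999, 0.001, -0.002]
ft_force: [0.2, -0.3, -2.8]
grip_width: 0.0591
grasp_force: 65.5
```

```bash
cat >> h.py <<'E'
def scan():
    # jars' black buttons and lids, tray white, around the caddy
    for n in('scene','side'):
        c=grab(n);im=c['pixels'].astype(int);m=((im.max(2)<40)).astype(np.uint8)
        k,l,s,ct=cv2.connectedComponentsWithStats(m)
        print(n,[(ct[i].round().tolist(),int(s[i,4])) for i in range(1,k) if s[i,4]>25 and 240<ct[i][0]<345 and 80<ct[i][1]<200])
def wt():
    f=[]
    for _ in range(4): camera('wrist');f.append(readout.get_obs()['ft_force'])
    print('F',np.mean(f,0).round(2))
E
python3 -c "
from h import *
togo((.569,-.173,.145));scan();wt()"
```

```text
eef [ 0.5356 -0.1763  0.11  ] ang tooly 95.5 tilt 0.23 go mm [-33.5   0.1 -35.1] q [-0.32  0.45 -0.02  1.1  -0.   -0.41]
scene [([293.0, 121.0], 716), ([284.0, 154.0], 48), ([316.0, 149.0], 34), ([312.0, 156.0], 42)]
side [([278.0, 116.0], 2427), ([281.0, 174.0], 2274)]
F [-0.28  0.21 -3.98]
```

jog_arm(
  motion=[
    {"x": 10, "y": 0, "z": 0, "spin": 0, "fingers": 1},
    {"x": 20, "y": 0, "z": 0, "spin": 0, "fingers": 1},
    {"x": 28, "y": 0, "z": -2, "spin": 0, "fingers": 1},
    {"x": 35, "y": 0, "z": -6, "spin": 0, "fingers": 1},
    {"x": 42, "y": 0, "z": -10, "spin": 0, "fingers": 1},
    {"x": 48, "y": 0, "z": -14, "spin": 0, "fingers": 1},
    {"x": 48, "y": 0, "z": -14, "spin": 0, "fingers": 1},
  ],
)

```text
clock: 35.12
eef_pos: [0.4905, -0.1816, 0.127]
tool_rot: [-0.048, 0.999, -0.0, 0.002]
ft_force: [5.1, 0.5, -4.3]
grip_width: 0.0591
grasp_force: 65.4
```

```bash
python3 -c "
from h import *
togo((.569,-.173,.145));scan();wt()"
```

```text
eef [ 0.4905 -0.1816  0.127 ] ang tooly 95.5 tilt 0.26 go mm [-79.    1.1 -17.7] q [-0.36  0.35 -0.12  1.09  0.   -0.45]
scene [([306.0, 120.0], 816), ([324.0, 150.0], 33), ([320.0, 157.0], 43)]
side [([284.0, 112.0], 2388), ([281.0, 174.0], 2278)]
F [ 4.83  0.35 -5.13]
```

jog_arm(
  motion=[
    {"x": 6, "y": 0, "z": -3, "spin": 0, "fingers": 1},
    {"x": 12, "y": 0, "z": -6, "spin": 0, "fingers": 1},
    {"x": 18, "y": 0, "z": -9, "spin": 0, "fingers": 1},
    {"x": 24, "y": 0, "z": -12, "spin": 0, "fingers": 1},
    {"x": 30, "y": 0, "z": -14, "spin": 0, "fingers": 1},
    {"x": 36, "y": 0, "z": -16, "spin": 0, "fingers": 1},
    {"x": 36, "y": 0, "z": -16, "spin": 0, "fingers": 1},
  ],
)

```text
clock: 36.3
eef_pos: [0.4545, -0.1848, 0.1423]
tool_rot: [-0.048, 0.999, -0.0, 0.001]
ft_force: [6.7, 0.9, -3.1]
grip_width: 0.0592
grasp_force: 65.1
```

```bash
python3 -c "
from h import *
togo((.569,-.173,.145));scan();wt()"
```

```text
eef [ 0.4545 -0.1848  0.1423] ang tooly 95.5 tilt 0.15 go mm [-115.1    0.7   -2.4] q [-0.39  0.28 -0.18  1.11  0.   -0.48]
scene [([316.0, 117.0], 869), ([326.0, 149.0], 32), ([322.0, 156.0], 39)]
side [([291.0, 109.0], 2520), ([281.0, 174.0], 2276)]
F [ 5.61  0.37 -3.78]
```

jog_arm(
  motion=[
    {"x": -10, "y": 0, "z": 0, "spin": 0, "fingers": 1},
    {"x": -20, "y": 0, "z": -2, "spin": 0, "fingers": 1},
    {"x": -30, "y": 0, "z": -5, "spin": 0, "fingers": 1},
    {"x": -40, "y": 0, "z": -10, "spin": 0, "fingers": 1},
    {"x": -50, "y": 0, "z": -15, "spin": 0, "fingers": 1},
    {"x": -55, "y": 0, "z": -20, "spin": 0, "fingers": 1},
    {"x": -55, "y": 0, "z": -20, "spin": 0, "fingers": 1},
  ],
)

```text
clock: 37.48
eef_pos: [0.5087, -0.1795, 0.1624]
tool_rot: [-0.048, 0.999, -0.0, 0.0]
ft_force: [-0.2, 0.6, -2.9]
grip_width: 0.0593
grasp_force: 67.8
```

```bash
python3 -c "
from h import *
togo((.569,-.173,.145));scan();wt()"
```

```text
eef [ 0.5087 -0.1795  0.1624] ang tooly 95.5 tilt 0.05 go mm [-60.6   0.7  17.4] q [-0.34  0.36 -0.02  1.2  -0.   -0.44]
scene [([300.0, 109.0], 892)]
side [([286.0, 105.0], 2577), ([255.0, 148.0], 76), ([281.0, 174.0], 2279)]
F [-0.28 -0.38 -1.59]
```

The force dropped from about 4.0 N to 1.6 N, which is the bare tray, so the jars are out. I lift the tray and carry it back.

jog_arm(
  motion=[
    {"x": 0, "y": 0, "z": -10, "spin": 0, "fingers": 1},
    {"x": 0, "y": 0, "z": -25, "spin": 0, "fingers": 1},
    {"x": 0, "y": 0, "z": -45, "spin": 0, "fingers": 1},
    {"x": 0, "y": 0, "z": -65, "spin": 0, "fingers": 1},
    {"x": 0, "y": 0, "z": -85, "spin": 0, "fingers": 1},
    {"x": 0, "y": 0, "z": -110, "spin": 0, "fingers": 1},
    {"x": 0, "y": 0, "z": -135, "spin": 0, "fingers": 1},
    {"x": 0, "y": 0, "z": -145, "spin": 0, "fingers": 1},
  ],
)

```text
clock: 38.78
eef_pos: [0.5089, -0.1797, 0.3097]
tool_rot: [-0.048, 0.999, -0.001, 0.002]
ft_force: [-0.3, 0.1, -2.1]
grip_width: 0.0589
grasp_force: 67.9
```

```bash
python3 -c "
from h import *
togo((.539,.069,.305));scan();chk()"
```

```text
eef [ 0.5089 -0.1797  0.3097] ang tooly 95.5 tilt 0.26 go mm [-53.7 244.7   4.5] q [-0.34  0.3   0.29  1.55 -0.   -0.44]
scene []
side [([282.0, 138.0], 1817), ([281.0, 174.0], 2289)]
scene [289. 214.] [285, 212, 10, 5, 40] [0.421 0.153 0.076]
scene [230. 220.] [225, 218, 10, 6, 44] [0.547 0.244 0.076]
scene [200. 242.] [195, 239, 11, 7, 54] [0.566 0.354 0.076]
scene [312. 256.] [310, 249, 6, 16, 75] [0.313 0.292 0.076]
scene [243. 271.] [237, 267, 12, 9, 80] [0.429 0.404 0.076]
```

jog_arm(
  motion=[
    {"x": -6, "y": 25, "z": 0, "spin": 0, "fingers": 1},
    {"x": -13, "y": 60, "z": 0, "spin": 0, "fingers": 1},
    {"x": -20, "y": 95, "z": 0, "spin": 0, "fingers": 1},
    {"x": -28, "y": 130, "z": 0, "spin": 0, "fingers": 1},
    {"x": -36, "y": 165, "z": 0, "spin": 0, "fingers": 1},
    {"x": -44, "y": 200, "z": 0, "spin": 0, "fingers": 1},
    {"x": -52, "y": 235, "z": 0, "spin": 0, "fingers": 1},
    {"x": -54, "y": 245, "z": 0, "spin": 0, "fingers": 1},
  ],
)

```text
clock: 39.92
eef_pos: [0.5379, 0.0715, 0.3052]
tool_rot: [-0.049, 0.999, 0.0, -0.001]
ft_force: [0.2, 0.4, -2.7]
grip_width: 0.0592
grasp_force: 67.8
```

jog_arm(
  motion=[
    {"x": 0, "y": 0, "z": 25, "spin": 0, "fingers": 1},
    {"x": 0, "y": 0, "z": 60, "spin": 0, "fingers": 1},
    {"x": 0, "y": 0, "z": 95, "spin": 0, "fingers": 1},
    {"x": 0, "y": 0, "z": 125, "spin": 0, "fingers": 1},
    {"x": 0, "y": 0, "z": 145, "spin": 0, "fingers": 1},
    {"x": 0, "y": 0, "z": 160, "spin": 0, "fingers": 1},
    {"x": 0, "y": 0, "z": 160, "spin": 0, "fingers": 1},
  ],
)

```text
clock: 40.8
eef_pos: [0.5373, 0.069, 0.1454]
tool_rot: [-0.048, 0.999, -0.0, -0.002]
ft_force: [0.7, -0.3, -1.5]
grip_width: 0.0593
grasp_force: 67.8
```

```bash
python3 -c "
from h import *
togo((.635,.078,.047))
c=grab('side');im=c['pixels'].astype(int)
# tray near side wall (bright grey, low saturation) 
m=((im.min(2)>120)&(im.max(2)-im.min(2)<14)).astype(np.uint8)
k,l,s,ct=cv2.connectedComponentsWithStats(m)
print([(ct[i].round().tolist(),s[i].tolist()) for i in range(1,k) if s[i,4]>80 and 180<ct[i][0]<340 and 120<ct[i][1]<260]);wt()"
```

```text
eef [0.5373 0.069  0.1454] ang tooly 95.5 tilt 0.19 go mm [-98.5  -0.4  98. ] q [ 0.13  0.38 -0.04  1.16 -0.    0.03]
[([198.0, 140.0], [158, 126, 84, 29, 1883])]
F [ 0.16 -0.37 -1.5 ]
```

jog_arm(
  motion=[
    {"x": 0, "y": 0, "z": 12, "spin": 0, "fingers": 1},
    {"x": 0, "y": 0, "z": 22, "spin": 0, "fingers": 1},
    {"x": -10, "y": 0, "z": 27, "spin": 0, "fingers": 1},
    {"x": -20, "y": 0, "z": 31, "spin": 0, "fingers": 1},
    {"x": -32, "y": 0, "z": 37, "spin": 0, "fingers": 1},
    {"x": -45, "y": 0, "z": 45, "spin": 0, "fingers": 1},
    {"x": -58, "y": 0, "z": 54, "spin": 0, "fingers": 1},
    {"x": -58, "y": 0, "z": 54, "spin": 0, "fingers": 1},
  ],
)

```text
clock: 42.05
eef_pos: [0.61, 0.077, 0.1027]
tool_rot: [-0.048, 0.999, 0.001, 0.016]
ft_force: [11.0, 1.8, 26.7]
grip_width: 0.0585
grasp_force: 58.0
```

jog_arm(
  motion=[
    {"x": -10, "y": 0, "z": 9, "spin": 0, "fingers": 1},
    {"x": -20, "y": 0, "z": 20, "spin": 0, "fingers": 1},
    {"x": -30, "y": 0, "z": 30, "spin": 0, "fingers": 1},
    {"x": -38, "y": 0, "z": 40, "spin": 0, "fingers": 1},
    {"x": -38, "y": 0, "z": 40, "spin": 0, "fingers": 1},
  ],
)

```text
clock: 42.68
eef_pos: [0.6335, 0.0787, 0.0513]
tool_rot: [-0.048, 0.999, -0.0, -0.001]
ft_force: [0.6, 0.3, 2.3]
grip_width: 0.0561
grasp_force: 62.8
```

jog_arm(
  motion=[
    {"x": 0, "y": 0, "z": 3, "spin": 0, "fingers": 1},
    {"x": 0, "y": 0, "z": 6, "spin": 0, "fingers": 1},
    {"x": 0, "y": 0, "z": 6, "spin": 0, "fingers": 1},
  ],
)

```text
clock: 43.05
eef_pos: [0.6324, 0.0786, 0.0458]
tool_rot: [-0.048, 0.999, -0.0, -0.002]
ft_force: [-0.3, -0.6, -0.5]
grip_width: 0.0195
grasp_force: 0.0
```

```bash
python3 -c "
from h import *
togo((.635,.078,.047))
c=grab('side');g=cv2.cvtColor(c['pixels'],cv2.COLOR_RGB2GRAY)
print(g[180:250:3,205:290:5])"
```

```text
eef [0.6324 0.0786 0.0458] ang tooly 95.5 tilt 0.18 go mm [-2.5 -0.9 -1.2] q [ 0.12  0.64  0.12  1.06 -0.    0.03]
[[ 81  81  12  53  12  82  80  80 118  37  39  40  39  39  41  39  40]
 [ 82  82  25  47   9  81  80  79 117  39  39  40  39  40  40  39  39]
 [ 81  81  10  25  12  71  55  82 140  39  40  40  40  40  39  39  39]
 [ 56  52  11  12   6 141 138 136 137  34  38  37  37  39  39  39  40]
 [ 78  55  12  11   8  75  75  74  74  80  83  85 118  38  38  38  38]
 [140  32  10  11  23  81  80  83  84  85  83  85  85 143 145 146 145]
 [139  31   4  11  64  80  80  79  79  79  79  80  81 136 139 139 138]
 [140  54   3  11  68 179 181 181 177 182 183 180 176 136 137 139 138]
 [139  67   5  12  65 150 152 152 150 153 155 151 148 115 116 116 116]
 [139 105   5  60  96 149 151 151 150 152 153 152 147 118 118 118 118]
 [140 105   7  66  67 151 152 153 151 155 154 156 151 118 119 120 119]
 [ 73  73   5  70  68  68  70  70  68  70  69  72  70  52  53  53  53]
 [ 73  76  18  69  69  68  70  70  70  71  70  69  69  55  55  55  54]
 [ 73  75  30  68  68  68  69  69  68  70  69  70  69  54  53  54  53]
 [ 74  74  53  68  66  68  68  97  97  69  68  68  71  54  54  53  53]
 [ 74  74 187  97  67  69  96  93  94  94  93  93  94  75  76  75  74]
 [ 73  74 175  97  72  70  71  92  93  93  92  91  91  75  74  75  74]
 [ 73  73  79  82  82  80  82  81  79  80  78  77  77  75  75  75  73]
 [142 145  79  81  80  83  83  98  17  24  81  86  85  75  75  75  74]
 [138 139  77  79  79  80  80  67  19  16  86  82  82  73  74  75  73]
 [128 138 142 143 145 145 143  70  20  75  85  58  60 141 141 140 140]
 [152 139 140 139 141 141 141  66  86  91  25 140 140 140 140 140 141]
 [150 141 140 140 140 140 142  38  37  35  32 140 141 141 140 140 140]
 [150 142 139 140 140 140 140  68  51  14  74 140 140 141 141 141 141]]
```

jog_arm(
  motion=[
    {"x": 0, "y": 0, "z": -10, "spin": 0, "fingers": 0.4},
    {"x": 0, "y": 0, "z": -50, "spin": 0, "fingers": 0.4},
    {"x": 0, "y": 0, "z": -100, "spin": 0, "fingers": 0},
    {"x": 0, "y": -50, "z": -150, "spin": 0, "fingers": -0.5},
    {"x": 0, "y": -80, "z": -180, "spin": 0, "fingers": -1},
    {"x": 0, "y": -80, "z": -180, "spin": 0, "fingers": -1},
  ],
)

```text
clock: 43.85
eef_pos: [0.6438, -0.0036, 0.2319]
tool_rot: [-0.046, 0.999, -0.001, 0.004]
ft_force: [0.9, 0.6, 0.4]
grip_width: 0.0851
grasp_force: 0.0
```

```bash
python3 -c "
from h import *
togo((.635,.078,.047));chk();chk('side')
for n in('scene','side'):
    c=grab(n);im=c['pixels'].astype(int);R=(np.array(c['rvec'],float),np.array(c['tvec'],float))
    m=(im.max(2)<60).astype(np.uint8);k,l,s,ct=cv2.connectedComponentsWithStats(m)
    for i in range(1,k):
        if s[i,4]>120 and 205<ct[i][0]<260 and 150<ct[i][1]<225: 
            pts=np.argwhere(l==i)[:,::-1]; print(n,ct[i],s[i],cv2.boxPoints(cv2.minAreaRect(pts.astype(np.float32))).round(1).tolist())
    def pr(ang_c): return cv2.projectPoints(np.array(ang_c,float),*R,c['K'],None)[0].reshape(-1,2).round(1).tolist()
    print(n,'exp plate at (.635,.078) y+-30 z0/90',pr([[.635,.048,.09],[.635,.108,.09],[.635,.108,0],[.635,.048,0]]))
    g=cv2.cvtColor(c['pixels'],cv2.COLOR_RGB2GRAY); grab(n,n+'_end.png')
w=grab('wrist','w_end.png')
"
```

```text
eef [ 0.6438 -0.0036  0.2319] ang tooly 95.3 tilt 0.52 go mm [  3.   82.3 184.8] q [-0.01  0.53  0.44  1.47 -0.   -0.1 ]
scene [225. 191.] [219, 178, 12, 28, 220] [0.637 0.111 0.076]
scene [289. 214.] [285, 212, 10, 5, 40] [0.421 0.153 0.076]
scene [230. 220.] [225, 218, 10, 5, 43] [0.547 0.244 0.076]
scene [200. 242.] [195, 239, 11, 6, 52] [0.566 0.354 0.076]
scene [312. 256.] [310, 249, 6, 16, 75] [0.313 0.292 0.076]
scene [243. 271.] [237, 267, 12, 9, 80] [0.429 0.404 0.076]
side [213. 202.] [210, 183, 8, 42, 259] [0.647 0.121 0.076]
side [305. 217.] [300, 214, 11, 7, 63] [0.422 0.156 0.076]
side [304. 225.] [295, 220, 20, 9, 67] [0.422 0.186 0.076]
side [246. 237.] [240, 233, 13, 8, 77] [0.548 0.247 0.076]
side [338. 256.] [326, 236, 20, 31, 119] [0.347 0.286 0.076]
side [245. 245.] [236, 240, 21, 10, 72] [0.545 0.277 0.076]
side [229. 269.] [223, 265, 13, 10, 96] [0.566 0.358 0.076]
side [229. 279.] [218, 273, 23, 10, 81] [0.561 0.384 0.076]
side [296. 293.] [289, 288, 14, 11, 119] [0.43  0.406 0.076]
side [294. 304.] [284, 297, 24, 12, 93] [0.431 0.434 0.076]
scene [224.44155844 190.61038961] [219 178  12  29 231] [[218.5, 178.39999389648438], [229.60000610351562, 177.8000030517578], [231.10000610351562, 205.39999389648438], [220.0, 206.0]]
scene exp plate at (.635,.078) y+-30 z0/90 [[235.2, 177.7], [225.6, 186.0], [226.7, 212.3], [236.0, 203.2]]
side [213.75229358 201.64525994] [204 183  18  42 327] [[202.6999969482422, 185.1999969482422], [218.3000030517578, 181.8000030517578], [226.89999389648438, 221.0], [211.3000030517578, 224.39999389648438]]
side exp plate at (.635,.078) y+-30 z0/90 [[223.4, 182.1], [218.9, 194.6], [220.2, 224.1], [224.5, 211.0]]
```

The plate blob keeps its original size and rows (side rows 183–225), shifted about 12 mm in +x, which fits a flat tray. I check flatness by its edges and look for the jars in the caddy numerically.

```bash
python3 -c "
from h import *
c=camera('side');im=c['pixels'];g=cv2.cvtColor(im,cv2.COLOR_RGB2GRAY).astype(int)
# near side wall vertical profile columns
for u in range(218,270,8):
    col=g[215:250,u];d=np.diff(col);print(u,[(int(i)+215,int(d[i])) for i in np.where(abs(d)>12)[0]])
w=camera('wrist');gw=cv2.cvtColor(w['pixels'],cv2.COLOR_RGB2GRAY)
R=cv2.Rodrigues(np.array(w['rvec'],float))[0];t=np.array(w['tvec'],float).reshape(3)
def pf(p):
    q=R@np.array(p)+t;r=np.hypot(q[0],q[1]);th=np.arctan2(r,q[2]);f=w['K'][0,0]
    return [w['K'][0,2]+f*th*q[0]/r,w['K'][1,2]+f*th*q[1]/r]
a=.09;ux=np.array([np.cos(a),np.sin(a)]);uy=np.array([-np.sin(a),np.cos(a)])
C=lambda sx,sy,z:list(np.array([.497,-.18])+sx*ux+sy*uy)+[z]
poly=np.array([pf(C(sx,sy,.12)) for sx,sy in((-.085,-.115),(.085,-.115),(.085,.115),(-.085,.115))]);print('rim px',poly.round().tolist(),'cam',(-R.T@t).round(3))
m=np.zeros_like(gw);cv2.fillPoly(m,[poly.astype(int)],1)
x0,y0=poly.min(0).astype(int).clip(0);x1,y1=poly.max(0).astype(int)
print(x0,y0,x1,y1);s=gw[max(y0,0):min(y1,384):7,x0:min(x1,512):6]
for r in s: print(' '.join('%3d'%v for v in r))
"
```

```text
218 [(218, 17), (220, 16), (221, 21), (222, 21), (224, 27), (228, 35), (229, -116), (239, 70)]
226 [(216, 82), (228, 13), (229, -111), (239, 73)]
234 [(217, 83), (228, 13), (229, -105), (239, 73)]
242 [(217, 83), (229, -59), (230, -33), (232, 19), (233, -97), (239, 80), (240, -18), (243, -47), (247, 56), (248, -68)]
250 [(218, 78), (228, -17), (230, -69), (232, -17), (233, -46), (239, 49), (240, 25), (243, -53), (247, 53), (248, -80)]
258 [(220, 82), (228, -30), (229, 53), (230, -114), (239, -24), (240, 88)]
266 [(221, 81), (229, 20), (230, -112), (240, 59)]
rim px [[9.0, -21.0], [2.0, 122.0], [196.0, 102.0], [202.0, -74.0]] cam [ 0.569 -0.007  0.368]
2 0 201 122
105  35  37  37  36  37  40  42  41  44  48  74  89 116 129 192 192 190 164 109  75 130 193 194 194 192 171 121  79 129 130 130 124 110
101  37  36  34  37  37  42  38  42  44  87 116 117 118 191 192 193 189 159 100  75 141 195 194 192 192 168 114  78 131 129 131 123 111
 93  36  35  40  37  41  39  42  45  44  87 115 118 118 192 192 194 186 153  97  75 153 194 195 195 191 165 108  98 132 133 132 121 110
 84  37  39  36  40 
[... 1319 characters left out ...]
 140 141 142 102  96
 37  38  39  37  37  38  40  43  44  66 118 119 121 121 122 122 124 125 127 128 130 130 130 133 134 134 136 136 132 136 137 133 100  96
 39  38  40  38  38  43  43  42  45  66 117 119 120 117 118 112 114 114 115 117 117 117 118 120 121 124 123 124 126 127 129 128 100  97
 41  39  39  39  42  43  43  42  45  54 105 107 107 109 109 111 112 114 115 116 118 119 118 120 122 123 124 126 126 127 127 128 103  96
 42  41  40  39  41  41  44  45  45  54 107 107 107 107 102  97  92  87  87  88  99 103 101 109 114 114 108 111 106 105 106 107 105  96
 48  42  38  42  45  55  72  84  99 104 106 104 113 116 120 118 120 120 117 117 114 114 114 122 122 125 121 125 126 133 140 132 137 154
```

Both jar bodies lie side by side on the caddy floor: each is about 36 px wide, which matches 46 mm at floor depth. The tray's near wall runs at rows 229–240 along its whole length, so it is flat. The sound jars haven't moved and the gripper is clear, so I hand in.

```bash
python3 -c "
from workcell import bot
print(bot.job_done())"
```

```text
the job is handed in; nothing more can be done
None
```

The job is handed in, with no verdict returned: all six jars were tested, the two duds were tipped into the caddy, the four sound ones stand on the table with their buttons down, and the tray is back flat on the table, though the plate slipped out of the fingers in the last few millimetres of setting it down.

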